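# Reload a polishing mandrel with a left-hand draw nut

## Task

Change over the collars on the polishing machine's expanding mandrel. Its draw nut has a left-hand thread: slacken it (clockwise seen from above) well back, lift the finished collar off and lay it flat in the grey tray, thread every collar lying on the bench onto the mandrel in order of size, the largest at the bottom, each fully home, then tighten the nut (anticlockwise) right up and last swing the guard shut. Leave the other things on the bench where they are.

Things in the scene. Friction and masses are not known exactly. Their poses are not given: they have to be found in the camera images.
- machine: green cast bed of the polishing machine, 310 x 200 x 48 mm high, fixed, turned up to 0.2 rad. Motor, switch box and parked polishing wheel (up to 154 mm high) stand behind the mandrel, at this body's +x, 110 mm and more from its axis. Origin: on the mandrel axis at bench height; z up, +x away from the guard.
- seat (a point): centre of the upper face of the steel face plate (disc, diameter 90 mm) where the bottom collar sits, on the mandrel axis 60 mm above the bench, z up. The mandrel above it: core of diameter 29 mm, 39 mm tall, tapered top, and three rounded upright keys that spread to diameter 36.9 mm when the nut is tight and draw in 0.65 mm in radius per rad of slackening (32.2 mm at 3.6 rad).
- nut (a joint): turn of the draw nut, rad: 0 = fully tight (stop); grows as the nut turns CLOCKWISE seen from above (left-hand thread: clockwise loosens) to 4.0 = fully slack (stop). It rises 0.6 mm per rad, cannot come off, needs about 0.15 N m, stays where left. Starts tight at 0.1 to 0.3; slack enough to load from 2.8; tight below 0.4. Takes several grasps.
- nut_top (a point): centre of the top face of the hexagonal draw nut, 57 mm above the seat when tight; turns and rises with the nut; z up, x axis square to one pair of flats (the others at 60 degrees). 24 mm across flats, 27.7 across corners, 15 mm high: passes through the collars. The mandrel under it is wider (27 to 37 mm), so only the fingertips can take the nut, from above, down to 15 mm below this point.
- guard (a joint): swing of the guard in rad about a vertical hinge: 0 = shut (stop), about 1.4 to 1.65 = open, as at the start. Moves with under 1 N at the knob and stays where it is left. Counts as shut below 0.1.
- guard_knob (a point): top of the guard's grip, an upright black pin of diameter 14 mm and 32 mm long on the top edge of the guard (clear pane in a steel frame, 172 mm long, 62 mm high, 6 mm thick, lower edge 60 mm above the bench). It is 152 mm above the bench and 150 mm from the hinge axis. z up, y from the hinge to the free end.
- guard_hinge (a point): point on the guard's upright hinge axis, 152 mm above the bench. To shut, the knob goes clockwise (seen from above) round it on a radius of 150 mm; shut, the guard stands across the front of the mandrel, on the robot's side, along +y of machine, 64 mm in front of the mandrel axis.
- collar70: one of the loose plain steel collars (flat rings): outside diameter 70 mm, bore 36 mm, 9 mm thick, 198 g, the largest; always present; lies flat on the bench at the left. Origin: centre of its underside, z axis up along the bore.
- collar62: one of the loose plain steel collars (flat rings): outside diameter 62 mm, bore 36 mm, 9 mm thick, 140 g, second largest; lies flat on the bench at the left. Origin: centre of its underside, z axis up along the bore. May be absent.
- collar54: one of the loose plain steel collars (flat rings): outside diameter 54 mm, bore 36 mm, 9 mm thick, 89 g, third largest; lies flat on the bench at the left. Origin: centre of its underside, z axis up along the bore. May be absent.
- collar46: one of the loose plain steel collars (flat rings): outside diameter 46 mm, bore 36 mm, 9 mm thick, 45 g, the smallest; lies flat on the bench at the left. Origin: centre of its underside, z axis up along the bore. May be absent.
- finished: the finished collar, bright steel, outside diameter 58 mm, bore 36 mm, 9 mm thick, 115 g, at the start on the mandrel, on the seat, gripped by its keys. Origin: centre of its underside, z up along the bore.
- tray: grey tray for finished collars at the right, fixed, 160 x 160 mm outside, walls 4 mm thick and 22 mm high, floor 4 mm thick. Origin: centre of its underside; x, y along its sides.
- screwdriver: bystander: screwdriver 200 mm long, lying on the bench; origin at its middle.
- spanner: bystander: steel spanner 170 mm long, lying on the bench; origin at its middle.
- hammer: bystander: hammer 270 mm long, lying on the bench; origin at its middle.
- glue: bystander: white plastic glue bottle, diameter 36 mm, 112 mm high, standing; origin at its foot.
- tin: bystander: flat tin, diameter 68 mm, 38 mm high, standing; origin at its foot.
- chuck: bystander: drill chuck, diameter 42 mm, 56 mm high, standing; origin at its foot.
Mind the look-alikes: they are no part of the job. Leave any green or orange look-alike of the collar62 alone.

How it is judged:
By the outcome, as a careful person would: the job done as asked, in the order asked, and still so for the second after the job is handed in, with the robot touching nothing.
Of collar62, collar54, collar46 only 1 to 3 are there at a start; the rules pass over those that are not, and their reading is None.
At some moment in a run one of collar70, collar62, collar54, collar46 may be knocked a few centimetres aside while the robot is not near it.
Once in a run the grip may slacken for a moment while it holds something.
It also fails if it takes over 210 s, if anything falls off the work surface, if the arm or the gripper's body presses on something with over 40 N, if the wrist force passes 120 N, or if a joint passes its speed limit or range.

## Robot

A 6-joint arm with a two-finger parallel gripper is mounted at the origin on the work surface. World frame = base frame: x ahead of the robot, y to its left, z up, the work surface at z = 0. Lengths are in mm, angles in rad, forces in N, time in s.
With the tool pointing down it reaches from about 275 to 825 mm from the base axis. Payload 4.9 kg.
Tool frame: the origin (TCP) lies on the centre line of the jaws, within the pads' length; the fingertips stand 17 mm ahead of it and the grasp point (between the pads) lies 2 mm behind it; x points along the fingers, y is the direction in which the jaws open and shut, and the axes are right-handed (so a half turn about x gives the same grasp; the last joint's range is limited). The gripper opens to 85 mm and grips with 20 to 120 N. Pads are 22 mm wide; open, the fingers measure 114 mm over their backs; the gripper's body (76 mm by 85 mm) begins 54 mm behind the grasp point. The pads swing forward as they close: fully open they stand 13 mm farther back than shut.
Start: joints at [-1.349, 0.326, -0.193, 1.052, 0, 1.437], TCP at [191.6, -515.566, 248.281] pointing down, gripper open.
Joint ranges: [-2.65, 2.65], [-0.97, 1.79], [-1.3, 1.35], [-1.93, 2.1], [-1.47, 1.37], [-3.14, 3.14]. Speed limits (rad/s): [2.57, 2.57, 3.14, 3.14, 3.14, 3.14].

## Interface

Orientations are given as a unit quaternion [x, y, z, w].
In Python, from workcell import ctrl, camera, workorder gives the robot as it stands.
- The arm moves only by the tool drive_tool, never from a script. Its argument "deltas" is a list of rows, each a list of 6 numbers: the shift along the tool's x, y, z in mm, then the turn, a rotation vector about the tool's x, y, z in degrees. A call has 1 to 20 rows; each row is the pose to reach, as a shift and turn from the pose measured when the call began, along the tool's axes at that moment; what a row does not reach only later rows make up. A row lasts 1/8 s, in which the tool goes at most 62.5 mm and 10.7 degrees, less where a joint would pass 70% of its speed; a pose out of reach is approached as far as the arm can. A call with a gripper value outside its range is refused whole. "hand" is the gripper's target within -1 to 1 (shut at 1, half-way at 0, fully open at -1), set as the call begins (left out, the last holds). The fingers move at their own pace and stop on an object; "newtons" is the grip in N (left out, the last holds). Time passes only in rows, so rows that repeat a pose let the fingers close. It gives the time, the measured TCP pose, the force and the opening at its end, in the units of the state.
- ctrl.observe(): the state, without advancing time (a new reading comes with each control period).
- camera(name): name is "scene" or "side" or "wrist"; returns a dict with "img" (384x512x3 uint8, red, green, blue), "camera_matrix" (3x3 intrinsics, pixels), "dist_coeffs" ([k1, k2, p1, p2, k3] as OpenCV has them; the pictures are not rectified), "R" (3x3) and "t" (3): a world point X has camera coordinates R X + t; the wrist camera has in their place "mount" (4x4, takes a point from camera to tool coordinates, whose origin is the TCP and whose axes are the tool frame's). Camera axes: x right, y down, z forward; pixel columns grow to the right and rows downward; lengths in mm; the calibration is good to about 2 mm. A picture is of the moment at which its call begins: read the wrist's pose just before it. There is no depth.
- workorder.close_job(): hands the job in, once; it reports no verdict.
The state is a dict: "time_s": time; "joint_pos": joint angles; "qd": joint speeds; "tau": joint torques, N m; "position": TCP position; "tcp_rot": TCP orientation; "contact_force": force on the tool from outside, world axes, zero at the start; "ft_torque": the same for the moment, N m; "opening": finger opening in mm.
Only numpy, scipy, OpenCV 4.12 (cv2) and the standard library are available. Lean on these libraries where they do the work, as an engineer would, in place of code of your own. Each camera call takes 0.05 s, during which the arm holds its last target. There are 200 camera calls.

## Working session

There is one attempt and no reset: what is moved stays moved. The work goes in short steps, Python scripts to look and compute and a tool call to move; the robot and the scene stay as the last step left them, time stands still between calls to the robot, and variables do not carry over. Pictures are saved under pics/ and viewed, about 12 in all and at most 16, crops included, and the job is handed in when it is done.

Besides the shell and the picture viewer there is one more tool, called after "Request:" by a JSON object that holds its "op" and its "data", one argument or row to a line. drive_tool: Moves the arm, as the interface text tells. Its arguments: {"type":"object","properties":{"deltas":{"type":"array","items":{"type":"array","items":{"type":"number"}}},"hand":{"type":"number"},"newtons":{"type":"number"}},"required":["deltas"]}

```bash
ls; mkdir -p pics
cat > h.py <<'E'
import numpy as np, cv2
from scipy.spatial.transform import Rotation as Rn
from workcell import ctrl, camera, workorder
def grab(name):
    s=ctrl.observe(); c=camera(name)
    K=np.array(c["camera_matrix"],float); d=np.array(c["dist_coeffs"],float)
    if name=="wrist":
        M=np.array(c["mount"]); Rt=Rn.from_quat(s["tcp_rot"]).as_matrix()
        Rcw=Rt@M[:3,:3]; o=Rt@M[:3,3]+np.array(s["position"])
    else:
        R=np.array(c["R"]); Rcw=R.T; o=-R.T@np.array(c["t"])
    return dict(img=np.array(c["img"]),K=K,d=d,Rcw=Rcw,o=o,s=s)
def ray(g,uv):
    p=cv2.undistortPoints(np.array(uv,float).reshape(-1,1,2),g["K"],g["d"]).reshape(-1,2)
    return (g["Rcw"]@np.c_[p,np.ones(len(p))].T).T
def onz(g,uv,z):
    r=ray(g,uv); return g["o"]+r*((z-g["o"][2])/r[:,2])[:,None]
def proj(g,X):
    R=g["Rcw"].T; t=-R@g["o"]
    return cv2.projectPoints(np.array(X,float).reshape(-1,1,3),cv2.Rodrigues(R)[0],t,g["K"],g["d"])[0].reshape(-1,2)
def save(g,n,crop=None,f=1):
    im=g["img"][:,:,::-1]
    if crop: im=im[crop[1]:crop[3],crop[0]:crop[2]]
    cv2.imwrite("pics/"+n,cv2.resize(im,None,fx=f,fy=f,interpolation=cv2.INTER_CUBIC))
def tri(g1,p1,g2,p2):
    a=ray(g1,p1)[0];b=ray(g2,p2)[0];s=np.linalg.lstsq(np.c_[a,-b],g2["o"]-g1["o"],rcond=None)[0]
    x,y=g1["o"]+a*s[0],g2["o"]+b*s[1]; return (x+y)/2,np.linalg.norm(x-y)
def local(dx):  # world shift -> tool axes
    return Rn.from_quat(ctrl.observe()["tcp_rot"]).as_matrix().T@np.array(dx,float)
E
python3 - <<'E'
from h import *
import pickle
for n in ("scene","side"):
    g=grab(n); save(g,n+"0.png",f=1.5); pickle.dump(g,open(n+".pkl","wb")); print(n,g["o"],g["Rcw"][:,2])
print(ctrl.observe())
E
```

```text
pics
scene [994.99926452 480.1538813  775.90217144] [-0.44610424 -0.58231485 -0.67963256]
side [ 302.6181785   604.86579362 1028.47328904] [ 0.24335853 -0.59337365 -0.76725767]
{'time_s': 0.1, 'joint_pos': array([-1.34918627e+00,  3.26879171e-01, -1.93495642e-01,  1.05198341e+00,
       -7.53503902e-06,  1.43661861e+00]), 'qd': array([-8.51528770e-05, -1.13412712e-03,  4.17354574e-03,  8.68742218e-04,
        7.28955243e-04,  1.80922900e-03]), 'tau': array([ 6.20055434e-04, -4.44239080e+01,  2.63037014e+01,  7.89532060e-03,
       -1.03176371e-04,  1.24494557e-05]), 'position': array([ 191.49127645, -515.0599606 ,  247.5705213 ]), 'tcp_rot': array([-0.69592062, -0.12567909,  0.6959742 , -0.12457595]), 'contact_force': array([ 0.24601243, -0.31754017, -0.12578541]), 'ft_torque': array([-0.03572095, -0.03473069, -0.00330633]), 'opening': 85.5851897329358}
```

View pics/scene0.png

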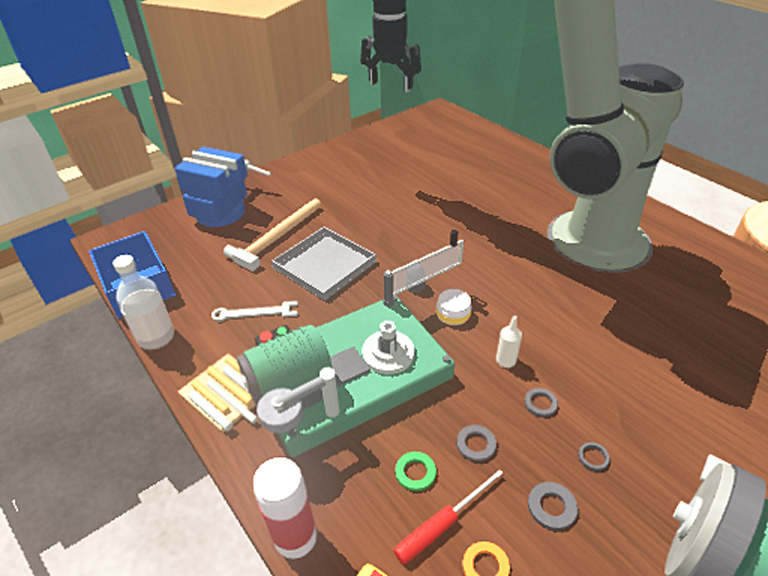

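View pics/side0.png

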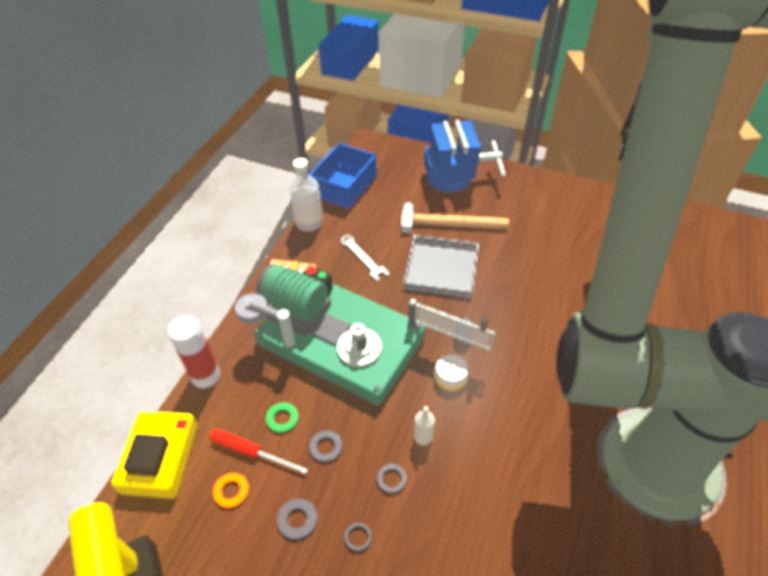

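Both views show four grey collars, at scene pixels (enlarged picture) (553,506), (477,443), (541,402) and (594,457). The green (415,470) and orange (487,562) rings are look-alikes. The nut is near (388,327), the knob near (454,238), and the tray near (325,262).

Run:
```python
from h import *
import pickle
S=pickle.load(open("scene.pkl","rb"));D=pickle.load(open("side.pkl","rb"))
for nm,g,pts in (("scene",S,[(553,506),(477,443),(541,402),(594,457)]),("side",D,[(297,519),(325,446),(391,478),(357,537)])):
    hsv=cv2.cvtColor(g["img"],cv2.COLOR_RGB2HSV)
    m=((hsv[...,1]<75)&(hsv[...,2]<150)).astype(np.uint8)
    cs,_=cv2.findContours(m,cv2.RETR_EXTERNAL,cv2.CHAIN_APPROX_NONE)
    for p in pts:
        p=np.array(p)/1.5
        for c in cs:
            if len(c)>20 and cv2.pointPolygonTest(cv2.convexHull(c),(float(p[0]),float(p[1])),False)>=0 and cv2.contourArea(cv2.convexHull(c))<3000:
                h=cv2.convexHull(c).reshape(-1,2).astype(float)
                w=onz(g,h,5)[:,:2].astype(np.float32); e=cv2.fitEllipse(w) if len(w)>5 else None
                print(nm,p,e)
def T(n,a,b): print(n,*tri(S,np.array(a)/1.5,D,np.array(b)/1.5))
T("nut",(388,325),(358,329)); T("knobtop",(454,233),(486,321)); T("hingetop",(388,273),(411,303))
for n,g,q in (("sc",S,[(323,229),(377,262),(326,297),(272,263)]),("sd",D,[(417,237),(479,242),(472,297),(405,290)])): print(onz(g,np.array(q)/1.5,22)[:,:2].round(), onz(g,np.array(q)/1.5,22).mean(0))
print(onz(S,np.array([[389,353]])/1.5,60),onz(D,np.array([[360,346]])/1.5,60))
save(S,"c.png",(210,140,330,260),5);
```

```text
scene [368.66666667 337.33333333] ((587.5491333007812, 339.1438903808594), (67.64627075195312, 71.60638427734375), 81.33152770996094)
scene [318.         295.33333333] ((598.4320068359375, 194.69114685058594), (61.608367919921875, 64.24058532714844), 129.62599182128906)
scene [360.66666667 268.        ] ((458.2261962890625, 209.84327697753906), (53.2965087890625, 57.73430633544922), 126.61170959472656)
scene [360.66666667 268.        ] ((454.4943542480469, 205.25904846191406), (33.34092712402344, 38.41707229614258), 58.820465087890625)
scene [396.         304.66666667] ((476.45098876953125, 329.395751953125), (44.27229690551758, 46.533512115478516), 95.45016479492188)
side [238. 358.] ((473.5014343261719, 328.50933837890625), (42.985389709472656, 44.50244140625), 18.735301971435547)
nut [609.12219418  -8.79918308 116.17372031] 1.4037014985542304
knobtop [378.16688925 -95.42312059 142.53375071] 0.5678774737707797
hingetop [ 532.65595333 -102.60586795  123.17382721] 2.2025523751131035
[[ 478. -409.]
 [ 456. -237.]
 [ 601. -218.]
 [ 630. -379.]] [ 541.27649291 -310.55138812   22.        ]
[[ 615. -384.]
 [ 467. -421.]
 [ 436. -245.]
 [ 584. -211.]] [ 525.41965988 -315.26648217   22.        ]
[[6.15853457e+02 3.99561055e-01 6.00000000e+01]] [[607.19031197  -7.49326324  60.        ]]
```

View pics/c.png

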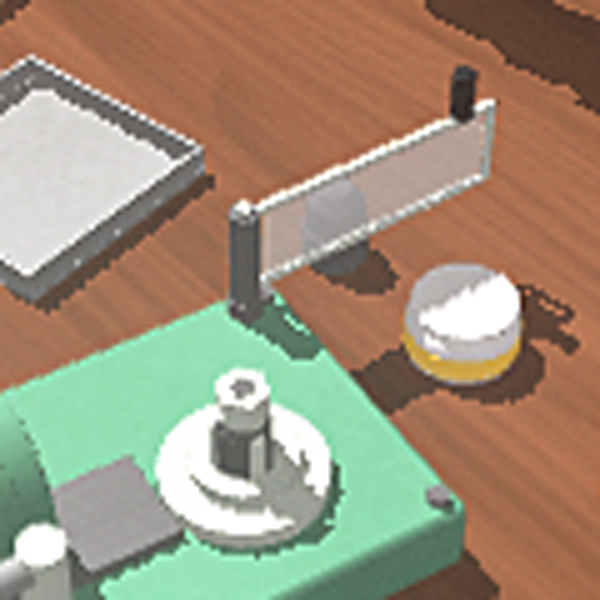

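```bash
cat >> h.py <<'E'
def Ry(a): c,s=np.cos(a),np.sin(a); return np.array([[0,c,s],[0,s,-c],[-1,0,0]])
def yaw(): y=Rn.from_quat(ctrl.observe()["tcp_rot"]).as_matrix()[:,1]; return np.degrees(np.arctan2(y[1],y[0]))
def go(*wps):
    """rows in tool axes for waypoints (x,y,z,yaw_deg)"""
    s=ctrl.observe(); R=Rn.from_quat(s["tcp_rot"]).as_matrix(); p0=p=np.array(s["position"]); last=R
    for w in wps:
        Rt=Ry(np.radians(w[3])); q=np.array(w[:3],float)
        d=R.T@(q-p0); rv=Rn.from_matrix(R.T@Rt).as_rotvec(degrees=True)
        n=max(np.linalg.norm(q-p)/62.5,np.degrees(Rn.from_matrix(last.T@Rt).magnitude())/10.7)
        print(w,"rows %.1f"%n,d.round(1).tolist()+rv.round(1).tolist()); p=q; last=Rt
E
python3 - <<'E'
from h import *
print(yaw(), Rn.from_quat(ctrl.observe()["tcp_rot"]).as_matrix().round(3)); c=camera("wrist"); print(np.array(c["mount"]).round(3),c["camera_matrix"])
go((300,-400,330,yaw()),(560,-10,330,0),(560,-10,330,-90),(560,-10,330,90))
E
```

```text
-69.61485290976786 [[-0.     0.348 -0.937]
 [ 0.002 -0.937 -0.348]
 [-1.    -0.002 -0.   ]]
[[-0.00000e+00 -2.59000e-01  9.66000e-01 -1.24727e+02]
 [ 1.00000e+00 -1.00000e-03 -0.00000e+00 -4.43000e-01]
 [ 1.00000e-03  9.66000e-01  2.59000e-01 -6.53660e+01]
 [ 0.00000e+00  0.00000e+00  0.00000e+00  1.00000e+00]] [[308.96253443   0.         255.33597051]
 [  0.         308.96253443 193.78944427]
 [  0.           0.           1.        ]]
(300, -400, 330, np.float64(-69.61413521322021)) rows 2.9 [-82.2, -70.2, -141.8, -0.0, -0.0, 0.1]
(560, -10, 330, 0) rows 7.5 [-81.8, -345.2, -521.4, -69.6, -0.1, 0.1]
(560, -10, 330, -90) rows 8.4 [-81.8, -345.2, -521.4, 20.4, 0.0, 0.1]
(560, -10, 330, 90) rows 16.8 [-81.8, -345.2, -521.4, -159.6, -0.1, 0.0]
```

Request:
{"op": "drive_tool", "data": {
  "deltas": [
    [-82,-70,-142,0,0,0],
    [-82,-120,-200,-10,0,0],
    [-82,-150,-240,-20,0,0],
    [-82,-180,-280,-30,0,0],
    [-82,-210,-320,-40,0,0],
    [-82,-240,-360,-50,0,0],
    [-82,-270,-400,-60,0,0],
    [-82,-300,-440,-70,0,0],
    [-82,-345,-520,-80,0,0],
    [-82,-345,-520,-90,0,0],
    [-82,-345,-520,-100,0,0],
    [-82,-345,-520,-110,0,0],
    [-82,-345,-520,-120,0,0],
    [-82,-345,-520,-130,0,0],
    [-82,-345,-520,-140,0,0],
    [-82,-345,-520,-150,0,0],
    [-82,-345,-520,-160,0,0],
    [-82,-345,-520,-160,0,0]
  ]
}}

```text
time_s: 2.4
position: [558.6, -10.7, 329.9]
tcp_rot: [-0.001, 0.707, 0.002, 0.707]
contact_force: [-0.4, 0.2, -0.0]
opening: 85.6
```

Run:
```python
from h import *
import pickle
print(ctrl.observe()["position"],yaw(),ctrl.observe()["joint_pos"])
g=grab("wrist"); pickle.dump(g,open("w1.pkl","wb")); save(g,"w1.png",f=1.5)
print(proj(g,[[610,-8,117],[610,-8,60],[587,339,5]])*1.5)
```

```text
[558.59797881 -10.68657455 329.93051878] 90.26959421158121 [-1.51889190e-01  3.04847882e-01 -1.40821686e-02  1.25301759e+00
  1.24074276e-03 -1.56595873e-01]
[[385.5660963  323.92700505]
 [385.13266891 302.82905558]
 [723.88634776 266.52497939]]
```

View pics/w1.png

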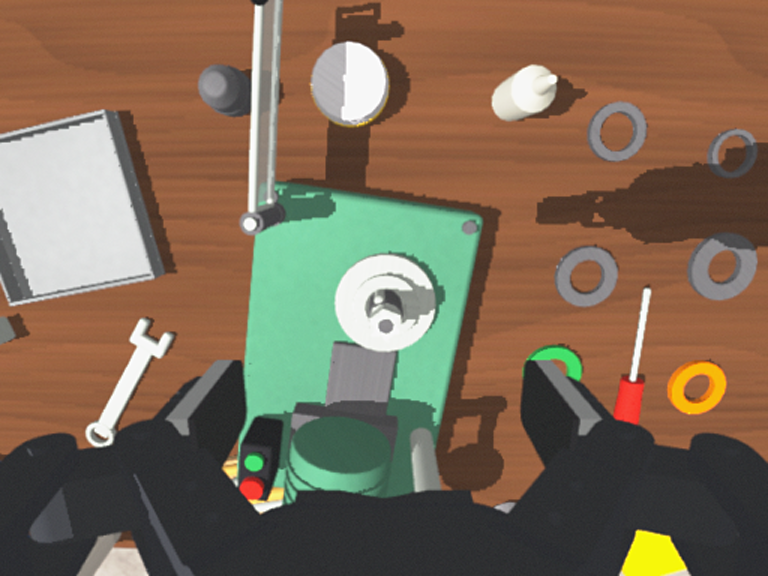

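The nut centre shows at (387,326), where (610,-8) predicts (385.6,324), so that position is good. I'll move in for a close look at the flats.

Run:
```python
from h import *
import pickle
g=pickle.load(open("w1.pkl","rb"))
A=lambda *q:np.array(q)/1.5
e=onz(g,A((275,183),(483,217)),48);print("edge",e.round(1), "myaw",-np.arctan2(*(e[1]-e[0])[:2]))
e=onz(g,A((250,240),(245,390)),48);print("side",e.round(1), np.arctan2((e[1]-e[0])[1],(e[1]-e[0])[0]))
print("nut",onz(g,A((386,326)),117),"hinge",onz(g,A((250,224)),125),"knob~",onz(g,A((258,0)),152))
print("plate",onz(g,A((386,303)),60))
go((610,-8,215,90))
```

```text
edge [[ 506.5 -103.1   48. ]
 [ 535.    77.4   48. ]] myaw -0.15709614859825322
side [[ 555.9 -128.    48. ]
 [ 702.4 -143.6   48. ]] -0.10624752134015542
nut [[611.68678502  -7.65756556 117.        ]] hinge [[ 532.41538615 -105.04944922  125.        ]] knob~ [[396.12903285 -84.72757631 152.        ]]
plate [[610.15617426  -7.22879758  60.        ]]
(610, -8, 215, 90) rows 2.0 [114.9, 2.3, 51.5, 0.2, -0.0, -0.1]
```

Request:
{"op": "drive_tool", "data": {
  "deltas": [
    [50,2,50,0,0,0],
    [100,3,52,0,0,0],
    [115,3,52,0,0,0],
    [115,3,52,0,0,0]
  ]
}}

```text
time_s: 2.95
position: [609.6, -7.3, 214.7]
tcp_rot: [-0.0, 0.708, 0.002, 0.706]
contact_force: [1.4, -0.5, 0.7]
opening: 85.2
```

Run:
```python
from h import *
import pickle
print(ctrl.observe()["position"],yaw())
g=grab("wrist"); pickle.dump(g,open("w2.pkl","wb"))
u=proj(g,[[610,-8,117]])[0].round().astype(int); print(u); a=max(u[0]-50,0),max(u[1]-50,0); print(a); save(g,"w2.png",(a[0],a[1],a[0]+100,a[1]+100),6)
```

```text
[609.62840029  -7.26825764 214.68388472] 90.15653806846143
[254 202]
(np.int64(204), np.int64(152))
```

View pics/w2.png

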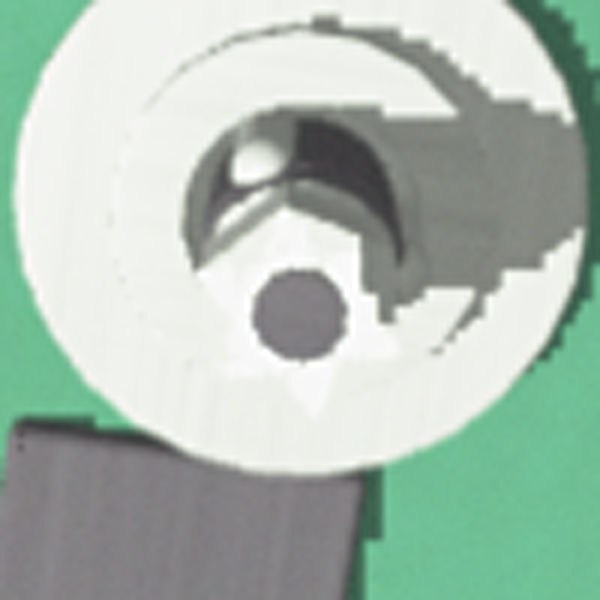

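The nut centre is at (299,314) in the crop. Its corners at (316,420), (197,268) and (290,206) put the flat normals at yaw 38° mod 60°. I'll grasp at yaw 218° so one grasp covers the whole turn.

Run:
```python
from h import *
import pickle
g=pickle.load(open("w2.pkl","rb"))
p=onz(g,[(253.8,204.3)],117)[0]; print(p)
go((610.5,-8,215,218),(610.5,-8,124,218))
```

```text
[611.54399282  -8.01721972 117.        ]
(610.5, -8, 215, 218) rows 11.9 [1.3, -0.6, -0.2, -127.8, 0.1, -0.0]
(610.5, -8, 124, 218) rows 1.5 [92.3, -0.7, -0.2, -127.8, 0.1, -0.0]
```

Request:
{"op": "drive_tool", "data": {
  "deltas": [
    [0,0,1.4,-10,0,0],
    [0,-0.7,1.4,-20,0,0],
    [0,-0.7,1.4,-30,0,0],
    [0,-0.7,1.4,-40,0,0],
    [0,-0.7,1.4,-50,0,0],
    [0,-0.7,1.4,-60,0,0],
    [0,-0.7,1.4,-70,0,0],
    [0,-0.7,1.4,-80,0,0],
    [0,-0.7,1.4,-90,0,0],
    [20,-0.7,1.4,-100,0,0],
    [40,-0.7,1.4,-110,0,0],
    [60,-0.7,1.4,-120,0,0],
    [80,-0.7,1.4,-128,0,0],
    [92,-0.7,1.4,-128,0,0],
    [92,-0.7,1.4,-128,0,0]
  ],
  "hand": 0
}}

```text
time_s: 4.88
position: [612.4, -8.1, 125.2]
tcp_rot: [0.636, -0.309, -0.636, -0.31]
contact_force: [0.6, 0.5, 0.8]
opening: 42.4
```

Request:
{"op": "drive_tool", "data": {
  "deltas": [
    [0,0,0,0,0,0],
    [0,0,0,0,0,0],
    [0,0,0,0,0,0],
    [0,0,0,0,0,0],
    [0,0,0,0,0,0]
  ],
  "hand": 1,
  "newtons": 60
}}

```text
time_s: 5.5
position: [612.2, -9.0, 127.0]
tcp_rot: [0.636, -0.31, -0.635, -0.31]
contact_force: [-4.0, -2.5, 5.8]
opening: 21.3
```

Run:
```python
from h import *
s=ctrl.observe();print(s["position"],yaw(),s["opening"],s["contact_force"],s["ft_torque"],s["joint_pos"])
```

```text
[612.21493956  -9.01471849 126.96543075] -142.04901351887167 21.345734877082684 [-3.95502078 -2.51308694  5.77900422] [-0.49820171  0.84982268 -0.05392279] [-1.34844184e-01  5.38296525e-01 -1.88902936e-01  8.42241767e-01
 -7.99764157e-04 -2.36801043e+00]
```

Request:
{"op": "drive_tool", "data": {
  "deltas": [
    [0,0,0,3,0,0],
    [0,0,0,10,0,0],
    [0,0,0,10,0,0]
  ]
}}

```text
time_s: 5.88
position: [612.1, -9.2, 127.3]
tcp_rot: [0.607, -0.364, -0.606, -0.364]
contact_force: [-1.2, -1.0, -2.2]
opening: 21.5
```

Run:
```python
from h import *
s=ctrl.observe();print(s["position"],yaw(),s["opening"],s["contact_force"],s["ft_torque"])
g=grab("wrist"); u=proj(g,[[611,-8,117]])[0]; print(u)
save(g,"w3.png",(150,150,362,362),2.8)
```

```text
[612.08627274  -9.16170843 127.31019087] -152.0212559018072 21.537412585640638 [-1.22173284 -1.00411967 -2.19365773] [-0.09483756  0.23860501 -0.03513507]
[256.21989802 255.09228864]
```

View pics/w3.png

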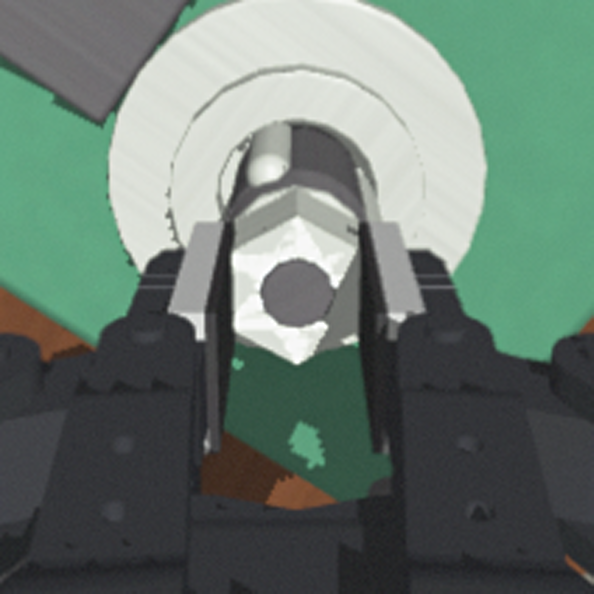

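The jaws sit square on two flats and the nut is turning with them. I'll carry on clockwise.

Request:
{"op": "drive_tool", "data": {
  "deltas": [
    [0,0,0,9,0,0],
    [0,0,0,18,0,0],
    [0,0,0,27,0,0],
    [-0.5,0,0,36,0,0],
    [-0.5,0,0,45,0,0],
    [-0.6,0,0,54,0,0],
    [-0.7,0,0,63,0,0],
    [-0.8,0,0,72,0,0],
    [-0.9,0,0,81,0,0],
    [-1,0,0,90,0,0],
    [-1,0,0,98,0,0],
    [-1,0,0,98,0,0]
  ]
}}

```text
time_s: 7.42
position: [611.0, -8.8, 128.3]
tcp_rot: [-0.124, 0.697, 0.124, 0.696]
contact_force: [-4.1, 0.3, 1.1]
opening: 21.6
```

Request:
{"op": "drive_tool", "data": {
  "deltas": [
    [0,0,0,9,0,0],
    [0,0,0,18,0,0],
    [0,0,0,27,0,0],
    [-0.5,0,0,36,0,0],
    [-0.5,0,0,45,0,0],
    [-0.6,0,0,54,0,0],
    [-0.7,0,0,63,0,0],
    [-0.8,0,0,72,0,0],
    [-0.9,0,0,81,0,0],
    [-1,0,0,90,0,0],
    [-1,0,0,97,0,0],
    [-1,0,0,97,0,0]
  ]
}}

```text
time_s: 8.93
position: [611.4, -7.9, 129.4]
tcp_rot: [0.438, 0.555, -0.438, 0.555]
contact_force: [0.0, 3.8, -3.1]
opening: 21.4
```

Run:
```python
from h import *
s=ctrl.observe();print(s["position"],yaw(),s["opening"],s["contact_force"],s["ft_torque"])
g=grab("wrist"); save(g,"w4.png",(150,150,362,362),2.4)
```

```text
[611.41058809  -7.87810436 129.35333032] 13.419455058829488 21.43429332510874 [ 0.02748082  3.83976894 -3.13122234] [ 0.81714235  0.08366991 -0.03377745]
```

View pics/w4.png

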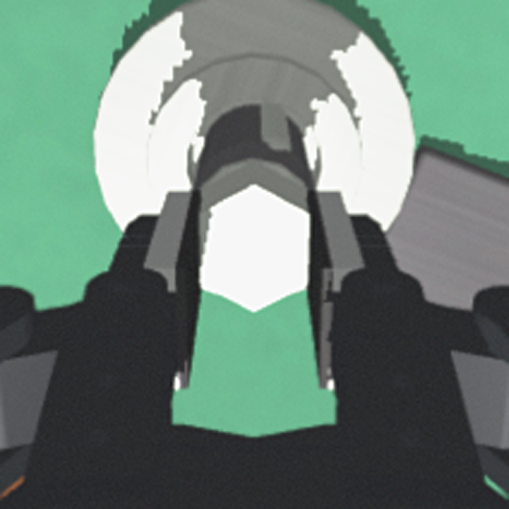

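Request:
{"op": "drive_tool", "data": {
  "deltas": [
    [-10,0,0,0,0,0],
    [-10,-0.7,0,0,0,0],
    [-10,-0.7,0,0,0,0],
    [-10,-0.7,0,0,0,0],
    [10,-0.7,0,0,0,0],
    [30,-0.7,0,0,0,0],
    [45,-0.7,0,0,0,0],
    [54,-0.7,0,0,0,0],
    [54.4,-0.7,0,0,0,0],
    [54.4,-0.7,0,0,0,0]
  ],
  "hand": -0.8
}}

```text
time_s: 10.22
position: [611.2, -8.1, 75.5]
tcp_rot: [0.439, 0.555, -0.438, 0.555]
contact_force: [0.1, -0.6, -1.1]
opening: 76.9
```

Request:
{"op": "drive_tool", "data": {
  "deltas": [
    [0,0,0,0,0,0],
    [0,0,0,0,0,0],
    [0,0,0,0,0,0],
    [0,0,0,0,0,0]
  ],
  "hand": 1,
  "newtons": 40
}}

```text
time_s: 10.72
position: [611.9, -8.2, 76.7]
tcp_rot: [0.439, 0.554, -0.437, 0.556]
contact_force: [-1.0, -0.4, 6.1]
opening: 55.4
```

Run:
```python
from h import *
s=ctrl.observe();print(s["position"],yaw(),s["opening"],s["contact_force"],s["ft_torque"])
```

```text
[611.85507924  -8.15314679  76.71496347] 13.421738754061845 55.44535481814513 [-1.01209467 -0.36612853  6.1063563 ] [ 0.03239765  0.26567521 -0.00792923]
```

Request:
{"op": "drive_tool", "data": {
  "deltas": [
    [-5,0,0,0,0,0],
    [-15,0,0,0,0,0],
    [-30,0,0,0,0,0],
    [-50,0,0,0,0,0],
    [-70,0,0,0,0,0],
    [-90,0,0,0,0,0],
    [-110,0,0,0,0,0],
    [-123,0,0,0,0,0],
    [-123,0,0,0,0,0]
  ]
}}

```text
time_s: 11.85
position: [612.3, -8.3, 201.2]
tcp_rot: [0.439, 0.554, -0.437, 0.556]
contact_force: [1.0, 0.7, -0.5]
opening: 55.7
```

Run:
```python
from h import *
s=ctrl.observe();print(s["position"],yaw(),s["opening"],s["contact_force"])
import pickle
S=pickle.load(open("w1.pkl","rb")); e=onz(S,np.array([(108,111),(163,272),(10,305)])/1.5,22);print(e.round(1))
go((533,-313,200,13.4),(533,-313,40,13.4),(533,-313,21.5,13.4))
g=grab("scene"); save(g,"s5.png",(140,100,350,290),3)
```

```text
[612.31805146  -8.33942057 201.17728853] 13.42497405315541 55.704347047297546 [ 1.04944291  0.68343082 -0.54590128]
[[ 442.7 -257.4   22. ]
 [ 590.9 -222.8   22. ]
 [ 625.2 -387.3   22. ]]
(533, -313, 200, 13.4) rows 5.0 [0.7, -147.9, 277.9, 0.0, 0.0, -0.3]
(533, -313, 40, 13.4) rows 2.6 [160.7, -148.7, 277.8, 0.0, 0.0, -0.3]
(533, -313, 21.5, 13.4) rows 0.3 [179.2, -148.8, 277.8, 0.0, 0.0, -0.3]
```

View pics/s5.png

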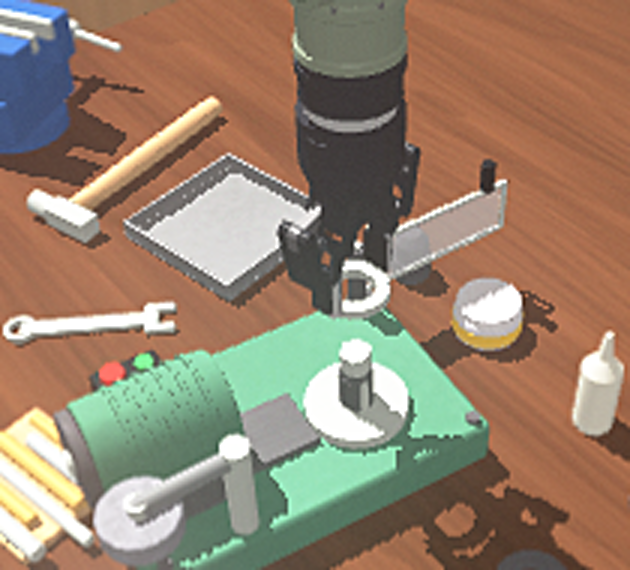

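The finished collar is off and held at the tips, but it looks pitched about the jaw axis. I'll lower it gently so the tray floor levels it.

Request:
{"op": "drive_tool", "data": {
  "deltas": [
    [0.7,-30,57,0,0,0],
    [0.7,-60,113,0,0,0],
    [0.7,-90,170,0,0,0],
    [0.7,-120,227,0,0,0],
    [20,-150,278,0,0,0],
    [70,-150,278,0,0,0],
    [110,-150,278,0,0,0],
    [135,-150,278,0,0,0],
    [150,-150,278,0,0,0],
    [155,-150,278,0,0,0],
    [160,-150,278,0,0,0],
    [160,-150,278,0,0,0]
  ]
}}

```text
time_s: 13.4
position: [531.3, -313.6, 40.2]
tcp_rot: [0.439, 0.554, -0.437, 0.556]
contact_force: [0.0, -0.2, -0.8]
opening: 55.4
```

Request:
{"op": "drive_tool", "data": {
  "deltas": [
    [4,0,0,0,0,0],
    [8,0,0,0,0,0],
    [11,0,0,0,0,0],
    [14,0,0,0,0,0],
    [17,0,0,0,0,0],
    [17,0,0,0,0,0]
  ]
}}

```text
time_s: 14.15
position: [531.1, -313.4, 22.8]
tcp_rot: [0.439, 0.554, -0.437, 0.556]
contact_force: [-0.2, 0.7, -0.7]
opening: 55.7
```

Run:
```python
from h import *
s=ctrl.observe();print(s["position"],yaw(),s["opening"],s["contact_force"])
```

```text
[ 531.08510676 -313.40018053   22.78624294] 13.434780652234677 55.74139241246898 [-0.24898791  0.68655337 -0.65568118]
```

Request:
{"op": "drive_tool", "data": {
  "deltas": [
    [1.5,0,0,0,0,0],
    [2.5,0,0,0,0,0],
    [2.5,0,0,0,0,0]
  ]
}}

```text
time_s: 14.52
position: [531.2, -313.5, 20.8]
tcp_rot: [0.439, 0.554, -0.437, 0.556]
contact_force: [-0.7, 1.0, 3.4]
opening: 55.7
```

Request:
{"op": "drive_tool", "data": {
  "deltas": [
    [0,0,0,0,0,0],
    [0,0,0,0,0,0],
    [0,0,0,0,0,0],
    [-40,0,0,0,0,0],
    [-100,0,0,0,0,0],
    [-160,0,0,0,0,0],
    [-180,0,0,0,0,0]
  ],
  "hand": -0.7
}}

```text
time_s: 15.4
position: [532.3, -314.8, 205.5]
tcp_rot: [0.439, 0.552, -0.437, 0.559]
contact_force: [0.2, -0.2, -1.0]
opening: 72.4
```

Run:
```python
from h import *
s=ctrl.observe();print(s["position"],yaw(),s["opening"],s["contact_force"])
g=grab("wrist"); save(g,"w6.png",f=1)
```

```text
[ 532.28257736 -314.82993212  205.47751797] 13.438552235962483 72.44671127820395 [ 0.19448078 -0.15368602 -1.00215816]
```

View pics/w6.png

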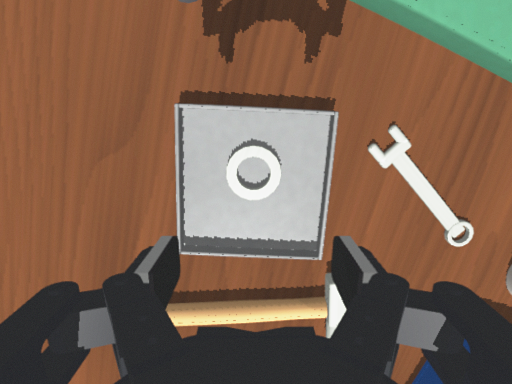

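The finished collar lies flat in the middle of the tray at (254,172). Next is collar70.

```bash
cat >> h.py <<'E'
def ring(g,xy,z=9,D=70):
    """fit outer contour of dark grey ring expected near xy"""
    u=proj(g,[[xy[0],xy[1],z]])[0]; hsv=cv2.cvtColor(g["img"],cv2.COLOR_RGB2HSV)
    m=((hsv[...,1]<75)&(hsv[...,2]<150)&(hsv[...,2]>50)).astype(np.uint8); best=[]
    for c in cv2.findContours(m,cv2.RETR_EXTERNAL,cv2.CHAIN_APPROX_NONE)[0]:
        if len(c)<25: continue
        w=onz(g,cv2.convexHull(c).reshape(-1,2),z)[:,:2].astype(np.float32)
        if len(w)<6: continue
        (e,ax,_)=cv2.fitEllipse(w)
        if 25<min(ax)<90 and max(ax)<100: best.append((round(float(np.hypot(e[0]-xy[0],e[1]-xy[1])),1),np.round(e,1).tolist(),np.round(ax,1).tolist()))
    print(u.round(),sorted(best)[:4])
E
python3 - <<'E'
from h import *
go((587,339,230,45))
E
```

```text
(587, 339, 230, 45) rows 10.5 [-26.0, 205.1, -623.4, -31.6, 0.5, -0.4]
```

Request:
{"op": "drive_tool", "data": {
  "deltas": [
    [-26,19,-57,0,0,0],
    [-26,37,-113,0,0,0],
    [-26,56,-170,0,0,0],
    [-26,75,-227,0,0,0],
    [-26,93,-283,0,0,0],
    [-26,112,-340,0,0,0],
    [-26,131,-397,-6,0,0],
    [-26,150,-454,-13,0,0],
    [-26,168,-510,-20,0,0],
    [-26,187,-567,-26,0,0],
    [-26,205,-623,-31.6,0.5,-0.4],
    [-26,205,-623,-31.6,0.5,-0.4]
  ],
  "hand": -1
}}

```text
time_s: 16.95
position: [585.9, 342.6, 227.7]
tcp_rot: [0.268, 0.655, -0.269, 0.654]
contact_force: [-0.2, -0.1, -0.6]
opening: 85.1
```

Run:
```python
from h import *
s=ctrl.observe();print(s["position"],yaw(),s["opening"])
g=grab("wrist"); save(g,"w7.png"); ring(g,(587,339)); ring(g,(475,329)); ring(g,(598,195)); ring(g,(458,210))
go((587.5,339,60,45),(587.5,339,18,45))
```

```text
[585.90687913 342.56885047 227.71284488] 45.363729888816444 85.0947267070348
[254. 174.] [(1.6, [585.4, 338.8], [68.0, 68.9]), (2.2, [586.2, 336.9], [36.1, 36.6]), (111.7, [475.7, 329.5], [43.5, 44.9]), (113.2, [474.4, 326.8], [35.8, 36.5])]
[174. 108.] [(0.9, [475.7, 329.5], [43.5, 44.9]), (2.3, [474.4, 326.8], [35.8, 36.5]), (110.9, [585.4, 338.8], [68.0, 68.9]), (111.4, [586.2, 336.9], [36.1, 36.6])]
[177. 261.] [(4.1, [595.0, 197.9], [56.9, 66.0]), (140.4, [458.6, 212.1], [52.7, 56.0]), (140.8, [457.9, 208.6], [35.2, 36.1]), (142.4, [586.2, 336.9], [36.1, 36.6])]
[ 95. 174.] [(1.4, [457.9, 208.6], [35.2, 36.1]), (2.2, [458.6, 212.1], [52.7, 56.0]), (94.0, [436.6, 118.5], [26.0, 29.4]), (118.0, [474.4, 326.8], [35.8, 36.5])]
(587.5, 339, 60, 45) rows 2.7 [167.9, 0.6, 2.0, 0.2, -0.0, 0.2]
(587.5, 339, 18, 45) rows 0.7 [209.9, 0.7, 2.0, 0.2, -0.0, 0.2]
```

View pics/w7.png

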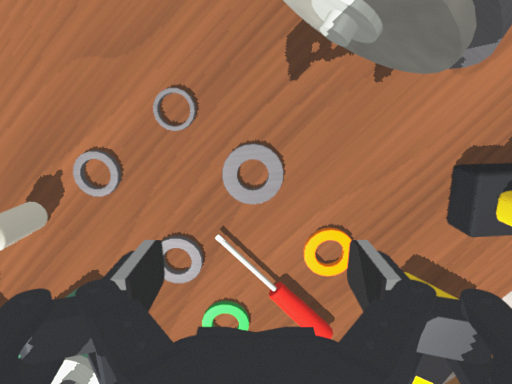

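Request:
{"op": "drive_tool", "data": {
  "deltas": [
    [50,-2,2,0,0,0],
    [110,-2.8,2.7,0,0,0],
    [165,-2.8,2.7,0,0,0],
    [190,-2.8,2.7,0,0,0],
    [205,-2.8,2.7,0,0,0],
    [210,-2.8,2.7,0,0,0],
    [210,-2.8,2.7,0,0,0]
  ]
}}

```text
time_s: 17.88
position: [586.2, 335.9, 18.8]
tcp_rot: [0.269, 0.654, -0.27, 0.654]
contact_force: [-0.1, 0.4, -0.1]
opening: 85.5
```

Request:
{"op": "drive_tool", "data": {
  "deltas": [
    [0,0,0,0,0,0],
    [0,0,0,0,0,0],
    [0,0,0,0,0,0],
    [0,0,0,0,0,0]
  ],
  "hand": 1,
  "newtons": 50
}}

```text
time_s: 18.38
position: [594.0, 340.4, 26.1]
tcp_rot: [0.274, 0.65, -0.265, 0.658]
contact_force: [6.0, 8.1, 11.6]
opening: 12.4
```

Run:
```python
from h import *
s=ctrl.observe();print(s["position"],yaw(),s["opening"],s["contact_force"])
p=s["position"]; go((p[0],p[1],200,45),(611.5,-8.5,200,45),(611.5,-8.5,120,45))
```

```text
[594.01880158 340.39382185  26.05493688] 45.195406627353904 12.434240483527931 [ 5.97311886  8.06362865 11.5817741 ]
(np.float64(594.0188015760738), np.float64(340.39382184860716), 200, 45) rows 2.8 [-173.9, 3.0, 0.9, 0.2, 0.3, -1.0]
(611.5, -8.5, 200, 45) rows 5.6 [-176.6, -232.2, 259.2, 0.2, 0.3, -1.0]
(611.5, -8.5, 120, 45) rows 1.3 [-96.6, -233.6, 258.8, 0.2, 0.3, -1.0]
```

The opening reads 12 mm, so this was a bad grasp. I'll open, rise and look.

Request:
{"op": "drive_tool", "data": {
  "deltas": [
    [0,0,0,0,0,0],
    [0,0,0,0,0,0],
    [0,0,0,0,0,0],
    [-30,0,0,0,0,0],
    [-90,0,0,0,0,0],
    [-150,0,0,0,0,0],
    [-190,0,0,0,0,0],
    [-190,0,0,0,0,0]
  ],
  "hand": -1
}}

```text
time_s: 19.38
position: [592.8, 339.5, 219.8]
tcp_rot: [0.276, 0.648, -0.263, 0.659]
contact_force: [0.4, -0.2, -0.4]
opening: 85.5
```

Run:
```python
from h import *
s=ctrl.observe();print(s["position"],yaw(),s["opening"],s["contact_force"])
g=grab("wrist"); save(g,"w8.png"); ring(g,(587,339)); ring(g,(475,329)); ring(g,(598,195)); ring(g,(458,210))
```

```text
[592.7566638  339.51634691 219.83805114] 45.20035759312257 85.54296746369866 [ 0.40954219 -0.22678995 -0.38871207]
[247. 168.] [(2.6, [586.3, 336.5], [35.3, 36.5]), (3.5, [584.3, 341.2], [62.6, 66.8]), (112.4, [475.1, 328.5], [44.9, 46.4]), (113.1, [474.5, 326.6], [34.9, 36.7])]
[164. 100.] [(0.5, [475.1, 328.5], [44.9, 46.4]), (2.5, [474.5, 326.6], [34.9, 36.7]), (110.0, [584.3, 341.2], [62.6, 66.8]), (111.6, [586.3, 336.5], [35.3, 36.5])]
[169. 259.] [(140.2, [458.8, 212.4], [53.0, 55.4]), (140.9, [457.8, 208.9], [35.4, 36.6]), (141.9, [586.3, 336.5], [35.3, 36.5]), (146.9, [584.3, 341.2], [62.6, 66.8])]
[ 82. 169.] [(1.1, [457.8, 208.9], [35.4, 36.6]), (2.6, [458.8, 212.4], [53.0, 55.4]), (117.7, [474.5, 326.6], [34.9, 36.7]), (119.8, [475.1, 328.5], [44.9, 46.4])]
```

View pics/w8.png

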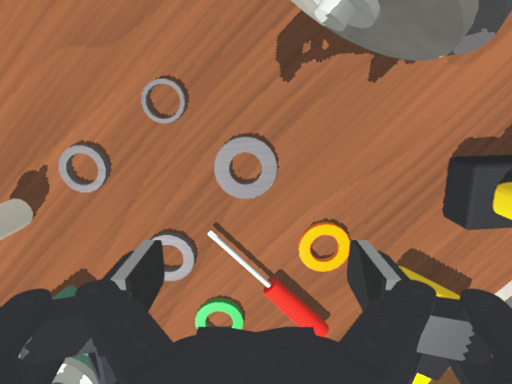

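The collar hasn't moved, bore centre at about (246,167). When open, the tips stand farther back, so they rode over the rim. I'll go about 8 mm lower.

Run:
```python
from h import *
go((586,338,60,45),(586,338,10.5,45))
```

```text
(586, 338, 60, 45) rows 2.5 [156.9, -7.5, -4.2, 0.2, 0.3, -1.1]
(586, 338, 10.5, 45) rows 0.8 [206.4, -8.4, -4.5, 0.2, 0.3, -1.1]
```

Request:
{"op": "drive_tool", "data": {
  "deltas": [
    [50,-7,-4,0,0.3,-1.1],
    [110,-7.5,-4.2,0,0.3,-1.1],
    [157,-7.5,-4.2,0,0.3,-1.1],
    [185,-8,-4.3,0,0.3,-1.1],
    [200,-8.4,-4.5,0,0.3,-1.1],
    [206,-8.4,-4.5,0,0.3,-1.1],
    [207,-8.4,-4.5,0,0.3,-1.1],
    [207,-8.4,-4.5,0,0.3,-1.1]
  ]
}}

```text
time_s: 20.42
position: [586.9, 338.5, 11.2]
tcp_rot: [0.27, 0.653, -0.269, 0.654]
contact_force: [-0.1, -0.1, 0.3]
opening: 85.4
```

Request:
{"op": "drive_tool", "data": {
  "deltas": [
    [0,0,0,0,0,0],
    [0,0,0,0,0,0],
    [0,0,0,0,0,0],
    [0,0,0,0,0,0]
  ],
  "hand": 1,
  "newtons": 50
}}

```text
time_s: 20.92
position: [587.4, 338.6, 13.2]
tcp_rot: [0.27, 0.653, -0.269, 0.655]
contact_force: [-3.1, -1.4, 7.8]
opening: 67.2
```

Run:
```python
from h import *
s=ctrl.observe();print(s["position"],yaw(),s["opening"],s["contact_force"])
p=s["position"]; go((p[0],p[1],200,45),(611.5,-8.5,200,45),(611.5,-8.5,140,45))
```

```text
[587.41106635 338.57833608  13.24469042] 45.19425967823655 67.20279344450309 [-3.06391619 -1.40302796  7.79681942]
(np.float64(587.411066346899), np.float64(338.5783360772947), 200, 45) rows 3.0 [-186.8, 0.5, 0.4, 0.2, 0.1, -0.2]
(611.5, -8.5, 200, 45) rows 5.6 [-186.8, -228.7, 262.1, 0.2, 0.1, -0.2]
(611.5, -8.5, 140, 45) rows 1.0 [-126.8, -228.9, 262.0, 0.2, 0.1, -0.2]
```

Request:
{"op": "drive_tool", "data": {
  "deltas": [
    [-10,0,0,0,0,0],
    [-40,0,0,0,0,0],
    [-100,0,0,0,0,0],
    [-160,0,0,0,0,0],
    [-187,-25,28,0,0,0],
    [-187,-65,75,0,0,0],
    [-187,-105,121,0,0,0],
    [-187,-146,168,0,0,0],
    [-187,-187,215,0,0,0],
    [-187,-215,246,0,0,0],
    [-187,-229,262,0,0,0],
    [-187,-229,262,0,0,0],
    [-187,-229,262,0,0,0]
  ]
}}

```text
time_s: 22.55
position: [611.2, -7.4, 200.3]
tcp_rot: [0.27, 0.653, -0.268, 0.655]
contact_force: [-0.3, 0.4, -2.3]
opening: 67.0
```

Run:
```python
from h import *
s=ctrl.observe();print(s["position"],yaw(),s["opening"],s["contact_force"])
g=grab("wrist"); save(g,"w9.png",(130,130,382,382),2.2)
print("axis top",(proj(g,[[611.5,-8.5,119],list(np.array(s["position"])-[0,0,4])])-130)*2.2)
```

```text
[611.15691013  -7.44715788 200.34471337] 45.26266653542583 67.00550545488561 [-0.32211509  0.36499864 -2.31135906]
axis top [[273.29572657 174.9024652 ]
 [275.94613663 285.64200299]]
```

View pics/w9.png

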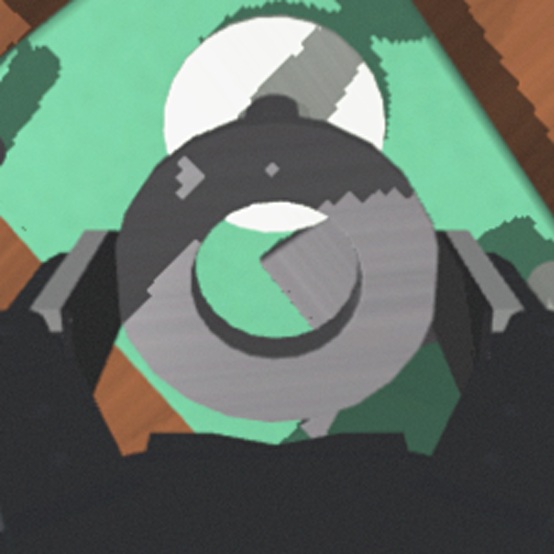

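Run:
```python
from h import *
g=grab("wrist"); s=g["s"]; R=Rn.from_quat(s["tcp_rot"]).as_matrix(); p=np.array(s["position"])
for q,z in (([(276.5,202),(276.5,355),(193,275),(361,275)],p[2]-4.2),([(276.5,420),(117,262),(437,262)],p[2]-4.2),([(276.5,117)],p[2]-13.2)):
    w=onz(g,np.array(q)/2.2+130,z); print(((w-p)@R).round(1))
```

```text
[[  4.2   0.1 -18.5]
 [  4.2   0.1  16.7]
 [  4.1 -17.3  -2.4]
 [  4.3  17.7  -2.3]]
[[  4.3   0.1  33.4]
 [  4.1 -32.9  -5.3]
 [  4.3  33.4  -5.1]]
[[ 13.1   0.2 -34. ]]
```

Request:
{"op": "drive_tool", "data": {
  "deltas": [
    [0,-0.6,1.8,0,0,0],
    [20,-0.6,1.8,0,0,0],
    [40,-0.6,1.8,0,0,0],
    [55,-0.6,1.8,0,0,0],
    [70,-0.6,1.8,0,0,0],
    [80,-0.6,1.8,0,0,0],
    [85,-0.6,1.8,0,0,0],
    [90,-0.6,1.8,0,0,0],
    [90,-0.6,1.8,0,0,0]
  ]
}}

```text
time_s: 23.78
position: [612.3, -8.7, 110.2]
tcp_rot: [0.27, 0.653, -0.268, 0.655]
contact_force: [0.4, 0.5, -2.8]
opening: 67.1
```

Request:
{"op": "drive_tool", "data": {
  "deltas": [
    [5,0,0,0,0,0],
    [10,0,0,0,0,0],
    [15,0,0,0,0,0],
    [20,0,0,0,0,0],
    [25,0,0,0,0,0],
    [30,0,0,0,0,0],
    [33,0,0,0,0,0],
    [35,0,0,0,0,0],
    [36,0,0,0,0,0],
    [37,0,0,0,0,0]
  ]
}}

```text
time_s: 25.02
position: [612.6, -8.7, 73.4]
tcp_rot: [0.27, 0.653, -0.268, 0.655]
contact_force: [-1.2, 1.1, 3.7]
opening: 67.1
```

Request:
{"op": "drive_tool", "data": {
  "deltas": [
    [0,0,0,0,0,0],
    [0,0,0,0,0,0],
    [0,0,0,0,0,0],
    [-20,0,0,0,0,0],
    [-60,0,0,0,0,0],
    [-110,0,0,0,0,0],
    [-150,0,0,0,0,0],
    [-150,0,0,0,0,0]
  ],
  "hand": -1
}}

```text
time_s: 26.02
position: [614.4, -9.1, 227.6]
tcp_rot: [0.27, 0.65, -0.267, 0.658]
contact_force: [1.3, 0.0, -1.1]
opening: 85.5
```

Run:
```python
from h import *
s=ctrl.observe();print(s["position"],yaw(),s["opening"],s["contact_force"])
g=grab("wrist"); save(g,"w10.png",(130,60,382,312),2.2)
go((598,195,200,45),(598,195,200,90))
```

```text
[614.38197235  -9.14606702 227.57870552] 45.31218556957593 85.51746328033286 [ 1.28605822  0.04473665 -1.142579  ]
(598, 195, 200, 45) rows 3.3 [25.1, 134.3, -154.3, 0.3, 0.3, -0.3]
(598, 195, 200, 90) rows 4.2 [25.1, 134.3, -154.3, -44.7, 0.4, -0.2]
```

View pics/w10.png

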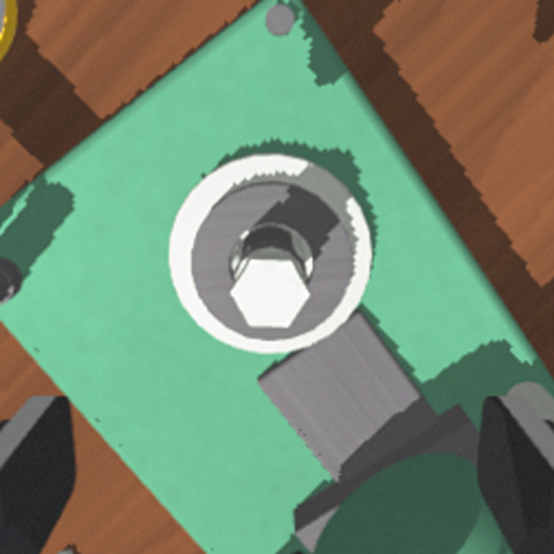

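Collar70 is seated flat, and the face plate shows evenly all round it. Next is collar62.

Request:
{"op": "drive_tool", "data": {
  "deltas": [
    [2,30,-35,-10,0,0],
    [2,65,-75,-20,0,0],
    [2,100,-115,-30,0,0],
    [2,134,-154,-40,0,0],
    [2,134,-154,-50,0,0],
    [2,134,-154,-60,0,0],
    [2,134,-154,-70,0.4,0],
    [2,134,-154,-79.7,0.4,0],
    [2,134,-154,-79.7,0.4,0]
  ],
  "hand": -0.8
}}

```text
time_s: 27.2
position: [597.0, 194.5, 221.5]
tcp_rot: [-0.212, 0.675, 0.212, 0.674]
contact_force: [-0.3, 0.3, -0.4]
opening: 77.0
```

Run:
```python
from h import *
s=ctrl.observe();print(s["position"],yaw(),s["opening"],s["contact_force"])
g=grab("wrist"); save(g,"w11.png")
for q in((598,195),(475,329),(458,210)): ring(g,q)
go((598,195,60,125),(598,195,12,125))
```

```text
[596.97467697 194.45588276 221.45978449] 124.9034090172373 76.96942651056126 [-0.31880271  0.3145323  -0.38211405]
[255. 173.] [(1.4, [597.4, 193.7], [35.8, 36.6]), (2.1, [595.9, 195.2], [58.5, 61.7]), (139.0, [459.7, 209.0], [51.4, 54.8]), (140.4, [458.2, 208.3], [35.8, 36.9])]
[417. 152.] [(2.7, [474.9, 326.3], [36.2, 36.6]), (4.9, [476.4, 324.3], [44.1, 47.3]), (121.0, [459.7, 209.0], [51.4, 54.8]), (121.9, [458.2, 208.3], [35.8, 36.9])]
[344.  72.] [(1.7, [458.2, 208.3], [35.8, 36.9]), (2.0, [459.7, 209.0], [51.4, 54.8]), (115.8, [476.4, 324.3], [44.1, 47.3]), (117.5, [474.9, 326.3], [36.2, 36.6])]
(598, 195, 60, 125) rows 2.6 [161.8, -0.2, 1.1, -0.2, -0.0, -0.0]
(598, 195, 12, 125) rows 0.8 [209.8, -0.2, 1.1, -0.2, -0.0, -0.0]
```

Request:
{"op": "drive_tool", "data": {
  "deltas": [
    [60,0,0,0,0,0],
    [120,0,0,0,0,0],
    [165,0,0,0,0,0],
    [190,0,0,0,0,0],
    [205,0,0,0,0,0],
    [209,0,0,0,0,0],
    [210,0,0,0,0,0],
    [210,0,0,0,0,0]
  ]
}}

```text
time_s: 28.25
position: [597.8, 194.7, 12.9]
tcp_rot: [-0.211, 0.674, 0.212, 0.675]
contact_force: [0.8, 0.4, 0.8]
opening: 76.9
```

Request:
{"op": "drive_tool", "data": {
  "deltas": [
    [0,0,0,0,0,0],
    [0,0,0,0,0,0],
    [0,0,0,0,0,0],
    [0,0,0,0,0,0]
  ],
  "hand": 1,
  "newtons": 50
}}

```text
time_s: 28.75
position: [598.7, 194.9, 14.4]
tcp_rot: [-0.212, 0.674, 0.212, 0.676]
contact_force: [-1.4, -0.4, 6.6]
opening: 59.3
```

Run:
```python
from h import *
s=ctrl.observe();print(s["position"],yaw(),s["opening"],s["contact_force"])
p=s["position"]; go((p[0],p[1],200,125),(611.6,-8.5,200,125))
```

```text
[598.72093049 194.89299602  14.42196667] 124.82572418350992 59.27068296417222 [-1.36978684 -0.42681458  6.5673659 ]
(np.float64(598.7209304905597), np.float64(194.8929960226082), 200, 125) rows 3.0 [-185.6, -0.1, 0.6, -0.2, 0.2, 0.0]
(611.6, -8.5, 200, 125) rows 3.3 [-185.8, -174.5, -105.0, -0.2, 0.2, 0.0]
```

Request:
{"op": "drive_tool", "data": {
  "deltas": [
    [-10,0,0,0,0,0],
    [-40,0,0,0,0,0],
    [-100,0,0,0,0,0],
    [-160,0,0,0,0,0],
    [-186,0,0,0,0,0],
    [-186,0,0,0,0,0]
  ]
}}

```text
time_s: 29.5
position: [599.7, 195.0, 203.5]
tcp_rot: [-0.212, 0.672, 0.211, 0.678]
contact_force: [0.4, 0.2, -2.5]
opening: 59.6
```

```bash
cat >> h.py <<'E'
def held(off):
    """offset (tool axes) of the bore of a held collar; off = TCP height above its underside"""
    g=grab("wrist"); s=g["s"]; R=Rn.from_quat(s["tcp_rot"]).as_matrix(); p=np.array(s["position"])
    zt=p[2]-off+9; hsv=cv2.cvtColor(g["img"],cv2.COLOR_RGB2HSV)
    m=(hsv[...,1]<75).astype(np.uint8)
    cs,h=cv2.findContours(m,cv2.RETR_CCOMP,cv2.CHAIN_APPROX_NONE)
    for c,hh in zip(cs,h[0]):
        if hh[3]<0 or len(c)<60: continue
        a=(onz(g,cv2.convexHull(c).reshape(-1,2),zt)-p)@R; e=cv2.fitEllipse(a[:,1:].astype(np.float32))
        if np.hypot(*e[0])<20: print("bore y,z",np.round(e[0],1),"axes",np.round(e[1],1),"z range",a[:,2].min().round(1),a[:,2].max().round(1))
    return g
E
python3 - <<'E'
from h import *
s=ctrl.observe();print(s["position"],yaw(),s["opening"],s["contact_force"])
g=held(14.4); save(g,"w12.png")
go((611.6,-8.5,200,125))
E
```

```text
[599.72536492 195.04761394 203.53614032] 124.82930265724092 59.63124571037194 [ 0.37012585  0.15231434 -2.45640556]
bore y,z [8.3 0.8] axes [13.2 28.3] z range -12.8 11.7
bore y,z [-2.5 -6.2] axes [25.1 33. ] z range -20.0 10.1
(611.6, -8.5, 200, 125) rows 3.3 [0.9, -174.4, -105.3, -0.2, 0.3, 0.1]
```

```bash
cat >> h.py <<'E'
def prof(g,off,ys=(-3,0,3),z0=-42,z1=40):
    """brightness/saturation breaks along tool z on the collar's top plane"""
    s=g["s"]; R=Rn.from_quat(s["tcp_rot"]).as_matrix(); p=np.array(s["position"])
    hsv=cv2.cvtColor(g["img"],cv2.COLOR_RGB2HSV).astype(np.float32)
    for y in ys:
        zz=np.arange(z0,z1,.5); uv=proj(g,[p+R@np.array([off-9,y,z]) for z in zz]).astype(np.float32)
        a=[cv2.remap(hsv[...,k],uv[:,:1],uv[:,1:],cv2.INTER_LINEAR).ravel() for k in (1,2)]
        print("y",y,[(float(zz[i]),int(a[0][i-1]),int(a[0][i+1]),int(a[1][i-1]),int(a[1][i+1])) for i in range(1,len(zz)-1) if abs(a[0][i+1]-a[0][i-1])>40 or abs(a[1][i+1]-a[1][i-1])>40])
E
python3 - <<'E'
from h import *
prof(grab("wrist"),14.4)
E
```

```text
y -3 [(-34.5, 144, 88, 173, 143), (-34.0, 138, 23, 166, 114), (-33.5, 88, 4, 143, 101), (-32.0, 6, 6, 103, 165), (-20.0, 3, 44, 164, 166), (-19.5, 5, 116, 165, 179), (-19.0, 44, 145, 166, 181), (6.5, 147, 101, 185, 196), (7.0, 133, 55, 184, 221), (7.5, 101, 11, 196, 243), (8.0, 55, 3, 221, 252), (10.5, 0, 5, 250, 150), (11.0, 3, 5, 251, 89), (11.5, 5, 7, 150, 80), (27.5, 7, 68, 93, 125), (28.0, 16, 125, 97, 157), (28.5, 68, 143, 125, 170)]
y 0 [(-34.5, 144, 38, 177, 118), (-34.0, 113, 6, 156, 105), (-32.5, 4, 1, 104, 156), (-20.0, 7, 118, 162, 181), (-19.5, 45, 145, 166, 188), (2.5, 143, 81, 183, 208), (3.0, 122, 35, 189, 229), (3.5, 81, 10, 208, 244), (7.0, 1, 16, 250, 208), (7.5, 4, 35, 244, 161), (8.0, 16, 79, 208, 111), (8.5, 35, 123, 161, 97), (9.0, 79, 133, 111, 110), (11.0, 139, 36, 150, 98), (11.5, 105, 8, 135, 83), (28.0, 8, 77, 92, 125), (28.5, 29, 128, 100, 161), (29.0, 77, 143, 125, 172)]
y 3 [(-34.5, 146, 94, 167, 142), (-34.0, 137, 29, 168, 103), (-33.5, 94, 5, 142, 84), (-32.5, 5, 3, 84, 139), (-32.0, 7, 4, 93, 165), (-20.0, 6, 52, 168, 167), (-19.5, 4, 126, 166, 178), (-19.0, 52, 149, 167, 185), (-2.0, 145, 96, 173, 196), (-1.5, 135, 50, 177, 217), (-1.0, 96, 13, 196, 244), (-0.5, 50, 2, 217, 251), (3.0, 2, 18, 249, 196), (3.5, 7, 53, 239, 131), (4.0, 18, 105, 196, 99), (4.5, 53, 136, 131, 96), (5.5, 136, 141, 96, 147), (6.0, 141, 143, 109, 184), (6.5, 141, 144, 147, 191), (10.5, 146, 57, 187, 111), (11.0, 138, 17, 175, 86), (11.5, 57, 10, 111, 85), (27.5, 7, 48, 94, 113), (28.0, 9, 106, 94, 144), (28.5, 48, 140, 113, 165), (29.0, 106, 147, 144, 172)]
```

Request:
{"op": "drive_tool", "data": {
  "deltas": [
    [0,-40,-24,0,0,0],
    [0,-85,-50,0,0,0],
    [0,-130,-77,0,0,0],
    [0,-160,-95,0,0,0],
    [0,-174,-103,0,0,0],
    [0,-174.4,-103.4,0,0,0],
    [20,-174.4,-103.4,0,0,0],
    [40,-174.4,-103.4,0,0,0],
    [50,-174.4,-103.4,0,0,0],
    [50,-174.4,-103.4,0,0,0]
  ]
}}

```text
time_s: 30.85
position: [611.6, -6.4, 148.5]
tcp_rot: [-0.212, 0.674, 0.213, 0.675]
contact_force: [-0.6, -1.1, -1.9]
opening: 59.3
```

Run:
```python
from h import *
s=ctrl.observe();print(s["position"],yaw(),s["opening"],s["contact_force"]); go((613.2,-7.4,145,125))
prof(grab("wrist"),14.4,(0,))
```

```text
[611.5549923   -6.44711925 148.45512182] 124.90523642246634 59.34586224224753 [-0.63655607 -1.05726071 -1.86080523]
(613.2, -7.4, 145, 125) rows 0.1 [3.5, -1.7, 0.8, -0.1, 0.0, -0.1]
y 0 [(-35.5, 3, 13, 125, 173), (-34.5, 13, 4, 173, 99), (-34.0, 8, 7, 148, 78), (-18.0, 11, 11, 128, 177), (-17.5, 11, 6, 152, 235), (-17.0, 11, 0, 177, 250), (-6.5, 1, 11, 249, 157), (-6.0, 10, 10, 219, 128), (-0.5, 9, 20, 128, 203), (0.0, 12, 61, 163, 198), (0.5, 20, 96, 203, 183), (1.0, 61, 107, 198, 180), (10.5, 104, 84, 180, 137), (11.0, 105, 29, 179, 91), (11.5, 84, 9, 137, 75), (28.0, 4, 67, 68, 113), (28.5, 26, 98, 81, 151), (29.0, 67, 103, 113, 159), (30.5, 101, 74, 147, 101), (31.0, 96, 86, 131, 79), (37.5, 144, 127, 133, 78)]
```

Request:
{"op": "drive_tool", "data": {
  "deltas": [
    [5,-1.7,0.8,0,0,0],
    [15,-1.7,0.8,0,0,0],
    [25,-1.7,0.8,0,0,0],
    [33,-1.7,0.8,0,0,0],
    [39,-1.7,0.8,0,0,0],
    [45,-1.7,0.8,0,0,0],
    [51,-1.7,0.8,0,0,0],
    [57,-1.7,0.8,0,0,0],
    [61,-1.7,0.8,0,0,0],
    [64,-1.7,0.8,0,0,0],
    [66,-1.7,0.8,0,0,0],
    [66,-1.7,0.8,0,0,0]
  ]
}}

```text
time_s: 32.4
position: [614.0, -7.6, 83.5]
tcp_rot: [-0.212, 0.674, 0.212, 0.675]
contact_force: [-0.2, 0.6, 0.1]
opening: 59.2
```

Run:
```python
from h import *
s=ctrl.observe();print(s["position"],yaw(),s["opening"],s["contact_force"])
```

```text
[614.02018369  -7.61180709  83.48512925] 124.89522197630592 59.18305331598979 [-0.19757366  0.59136698  0.14588085]
```

Request:
{"op": "drive_tool", "data": {
  "deltas": [
    [1,0,0,0,0,0],
    [2,0,0,0,0,0],
    [2,0,0,0,0,0]
  ]
}}

```text
time_s: 32.78
position: [614.1, -7.7, 83.4]
tcp_rot: [-0.212, 0.674, 0.212, 0.676]
contact_force: [-5.1, 1.0, 12.4]
opening: 58.8
```

Request:
{"op": "drive_tool", "data": {
  "deltas": [
    [0,0,0,0,0,0],
    [0,0,0,0,0,0],
    [0,0,0,0,0,0],
    [-20,0,0,0,0,0],
    [-60,0,0,0,0,0],
    [-110,0,0,0,0,0],
    [-140,0,0,0,0,0],
    [-140,0,0,0,0,0]
  ],
  "hand": -0.8
}}

```text
time_s: 33.78
position: [615.5, -8.0, 226.2]
tcp_rot: [-0.213, 0.672, 0.211, 0.677]
contact_force: [0.3, -0.7, -1.0]
opening: 76.8
```

Run:
```python
from h import *
s=ctrl.observe();print(s["position"],yaw(),s["opening"],s["contact_force"])
g=grab("wrist"); save(g,"w13.png",(130,60,382,312),2.2)
go((458.5,209.5,225,125),(458.5,209.5,225,80))
```

```text
[615.52413047  -7.95634996 226.15082751] 124.8929796656196 76.82158606214432 [ 0.31963389 -0.74781417 -1.00639395]
(458.5, 209.5, 225, 125) rows 4.3 [-1.5, 267.4, -3.5, -0.1, 0.2, 0.1]
(458.5, 209.5, 225, 80) rows 4.2 [-1.5, 267.4, -3.5, 44.9, 0.3, 0.0]
```

Request:
{"op": "drive_tool", "data": {
  "deltas": [
    [0,60,-1,0,0,0],
    [0,120,-2,0,0,0],
    [0,180,-3,0,0,0],
    [0,240,-3,0,0,0],
    [0,267,-3.5,0,0,0],
    [0,267,-3.5,0,0,0]
  ],
  "hand": -0.7
}}

```text
time_s: 34.58
position: [456.5, 210.2, 221.9]
tcp_rot: [-0.213, 0.674, 0.213, 0.675]
contact_force: [-0.5, -0.5, -0.5]
opening: 72.8
```

Run:
```python
from h import *
s=ctrl.observe();print(s["position"],yaw(),s["opening"],s["contact_force"])
g=grab("wrist"); save(g,"w14.png")
for q in((458,210),(475,329)): ring(g,q)
go((459,209.3,13.5,125))
```

```text
[456.50744439 210.21984011 221.89410393] 125.09566885283576 72.75685910297332 [-0.54063699 -0.52723235 -0.45534631]
[254. 173.] [(1.9, [458.0, 208.1], [35.4, 35.7]), (311.2, [648.6, -36.0], [71.5, 79.6])]
[328. 241.] [(122.0, [458.0, 208.1], [35.4, 35.7]), (404.2, [648.6, -36.0], [71.5, 79.6])]
(459, 209.3, 13.5, 125) rows 3.3 [208.7, -0.4, 0.7, -0.0, 0.1, 0.1]
```

Request:
{"op": "drive_tool", "data": {
  "deltas": [
    [60,0,0,0,0,0],
    [120,-0.3,0,0,0,0],
    [165,-0.6,-0.3,0,0,0],
    [190,-0.8,-0.5,0,0,0],
    [204,-0.8,-0.5,0,0,0],
    [209,-0.8,-0.5,0,0,0],
    [209,-0.8,-0.5,0,0,0]
  ]
}}

```text
time_s: 35.5
position: [458.9, 208.2, 13.5]
tcp_rot: [-0.213, 0.673, 0.212, 0.675]
contact_force: [-0.6, 0.1, -0.0]
opening: 72.9
```

Request:
{"op": "drive_tool", "data": {
  "deltas": [
    [0,0,0,0,0,0],
    [0,0,0,0,0,0],
    [0,0,0,0,0,0],
    [0,0,0,0,0,0]
  ],
  "hand": 1,
  "newtons": 50
}}

```text
time_s: 36.0
position: [459.8, 208.4, 15.2]
tcp_rot: [-0.213, 0.673, 0.212, 0.676]
contact_force: [-1.7, -1.4, 7.1]
opening: 51.4
```

Run:
```python
from h import *
s=ctrl.observe();print(s["position"],yaw(),s["opening"],s["contact_force"])
```

```text
[459.81147746 208.42496404  15.16024471] 124.97337843417036 51.37823285897089 [-1.698492   -1.41902246  7.14163123]
```

Request:
{"op": "drive_tool", "data": {
  "deltas": [
    [-10,0,0,0,0,0],
    [-40,0,0,0,0,0],
    [-100,0,0,0,0,0],
    [-160,0,0,0,0,0],
    [-190,0,0,0,0,0],
    [-190,0,0,0,0,0]
  ]
}}

```text
time_s: 36.75
position: [460.6, 209.1, 208.8]
tcp_rot: [-0.213, 0.67, 0.212, 0.679]
contact_force: [0.0, -0.5, -0.5]
opening: 51.3
```

Run:
```python
from h import *
s=ctrl.observe();print(s["position"],yaw(),s["opening"],s["contact_force"])
g=held(15.2);prof(g,15.2,(0,3)); save(g,"w15.png")
go((611.8,-8.5,160,125))
```

```text
[460.63177381 209.09008956 208.75019742] 124.98924285214864 51.262755491580386 [ 0.01633046 -0.50197532 -0.50420152]
bore y,z [ 0.3 -4.6] axes [31.7 34. ] z range -20.2 11.2
y 0 [(-31.0, 139, 57, 166, 127), (-30.5, 119, 13, 153, 110), (-30.0, 57, 6, 127, 106), (-28.5, 6, 3, 108, 167), (-20.0, 8, 114, 171, 172), (-19.5, 43, 143, 168, 173), (10.5, 141, 31, 160, 95), (11.0, 120, 14, 142, 85), (23.5, 2, 88, 91, 132), (24.0, 33, 131, 103, 161), (24.5, 88, 142, 132, 172)]
y 3 [(-31.0, 145, 65, 178, 129), (-30.5, 127, 14, 164, 105), (-30.0, 65, 7, 129, 101), (-28.5, 6, 5, 102, 166), (-28.0, 4, 5, 130, 173), (-20.0, 10, 114, 169, 176), (-19.5, 44, 144, 169, 177), (10.5, 139, 27, 163, 93), (11.0, 114, 10, 136, 85), (23.5, 5, 81, 89, 124), (24.0, 32, 125, 100, 152), (24.5, 81, 141, 124, 167)]
(611.8, -8.5, 160, 125) rows 4.3 [47.7, -265.1, 0.0, -0.0, 0.4, 0.2]
```

Request:
{"op": "drive_tool", "data": {
  "deltas": [
    [0,-60,0,0,0,0],
    [0,-120,0,0,0,0],
    [0,-180,1,0,0,0],
    [0,-235,2,0,0,0],
    [0,-265,2,0,0,0],
    [15,-265,2,0,0.4,0.2],
    [35,-265,2,0,0.4,0.2],
    [48,-265,2,0,0.4,0.2],
    [48,-265,2,0,0.4,0.2]
  ]
}}

```text
time_s: 37.92
position: [611.6, -6.3, 157.7]
tcp_rot: [-0.212, 0.675, 0.213, 0.673]
contact_force: [-0.3, -0.1, -1.1]
opening: 51.2
```

Run:
```python
from h import *
s=ctrl.observe();print(s["position"],yaw(),s["opening"],s["contact_force"]); go((613.4,-7.4,93.2,125))
prof(grab("wrist"),15.2,(0,),15,35)
```

```text
[611.56934484  -6.3287555  157.73272354] 125.03887264590885 51.180750132918845 [-0.27711665 -0.1362294  -1.14984393]
(613.4, -7.4, 93.2, 125) rows 1.0 [64.5, -2.1, 1.0, 0.0, -0.1, -0.1]
y 0 [(23.5, 6, 78, 68, 129), (24.0, 37, 100, 88, 168), (24.5, 78, 106, 129, 185), (27.5, 103, 73, 141, 96), (28.0, 89, 80, 121, 77), (29.0, 80, 124, 77, 72)]
```

Underside target is 78, so TCP 93.2. Descending.

Request:
{"op": "drive_tool", "data": {
  "deltas": [
    [2,-2.1,1,0,0,0],
    [10,-2.1,1,0,0,0],
    [20,-2.1,1,0,0,0],
    [28,-2.1,1,0,0,0],
    [35,-2.1,1,0,0,0],
    [42,-2.1,1,0,0,0],
    [49,-2.1,1,0,0,0],
    [55,-2.1,1,0,0,0],
    [60,-2.1,1,0,0,0],
    [64,-2.1,1,0,0,0],
    [66,-2.1,1,0,0,0],
    [67,-2.1,1,0,0,0],
    [67,-2.1,1,0,0,0]
  ]
}}

```text
time_s: 39.6
position: [614.3, -7.7, 93.2]
tcp_rot: [-0.213, 0.675, 0.213, 0.674]
contact_force: [-3.8, -0.2, 7.8]
opening: 51.5
```

Run:
```python
from h import *
s=ctrl.observe();print(s["position"],yaw(),s["opening"],s["contact_force"])
```

```text
[614.32489232  -7.66024692  93.21934413] 125.03792657712437 51.468069396499786 [-3.75321013 -0.22186786  7.84308749]
```

Request:
{"op": "drive_tool", "data": {
  "deltas": [
    [0,0,0,0,0,0],
    [0,0,0,0,0,0],
    [0,0,0,0,0,0],
    [-20,0,0,0,0,0],
    [-60,0,0,0,0,0],
    [-110,0,0,0,0,0],
    [-130,0,0,0,0,0],
    [-130,0,0,0,0,0]
  ],
  "hand": -0.7
}}

```text
time_s: 40.6
position: [615.6, -7.8, 225.0]
tcp_rot: [-0.213, 0.673, 0.212, 0.675]
contact_force: [-0.5, -0.6, -0.4]
opening: 72.3
```

Run:
```python
from h import *
s=ctrl.observe();print(s["position"],yaw(),s["opening"],s["contact_force"])
g=grab("wrist"); save(g,"w16.png",(130,60,382,312),2.2)
go((475,327.5,225,125))
```

```text
[615.6200484   -7.78995149 224.9742087 ] 125.03883516311991 72.28051136561196 [-0.51816043 -0.6301147  -0.3563888 ]
(475, 327.5, 225, 125) rows 5.8 [-1.9, 354.6, 78.1, 0.0, 0.0, 0.0]
```

Request:
{"op": "drive_tool", "data": {
  "deltas": [
    [0,60,13,0,0,0],
    [0,120,26,0,0,0],
    [0,180,40,0,0,0],
    [0,240,53,0,0,0],
    [0,300,66,0,0,0],
    [0,345,76,0,0,0],
    [0,354.6,78,0,0,0],
    [0,354.6,78,0,0,0]
  ]
}}

```text
time_s: 41.65
position: [474.1, 327.2, 221.6]
tcp_rot: [-0.214, 0.675, 0.213, 0.673]
contact_force: [0.2, -1.1, -0.7]
opening: 73.0
```

Run:
```python
from h import *
s=ctrl.observe();print(s["position"],yaw(),s["opening"],s["contact_force"])
g=grab("wrist"); save(g,"w17.png",f=1.4)
ring(g,(475,327.5)); go((475,327,15,125))
```

```text
[474.12779204 327.243817   221.62383463] 125.09900973033362 72.9729738275112 [ 0.1727131  -1.09458548 -0.70922876]
[255. 173.] [(1.2, [473.8, 327.2], [44.9, 46.4]), (1.2, [474.2, 326.6], [36.0, 37.0])]
(475, 327, 15, 125) rows 3.3 [206.9, 0.3, 0.9, 0.0, -0.1, 0.0]
```

View pics/w17.png

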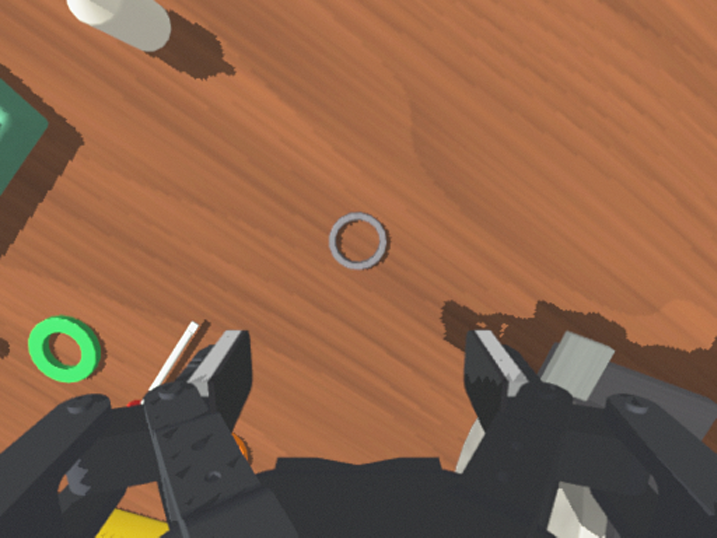

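Collar46 is at (358,241), clear of everything.

Request:
{"op": "drive_tool", "data": {
  "deltas": [
    [60,0,0,0,0,0],
    [120,0.3,0,0,0,0],
    [165,0.6,0,0,0,0],
    [190,0.8,0,0,0,0],
    [202,0.8,0,0,0,0],
    [207,0.8,0,0,0,0],
    [207,0.8,0,0,0,0]
  ],
  "hand": -0.5
}}

```text
time_s: 42.58
position: [474.8, 326.8, 15.6]
tcp_rot: [-0.213, 0.675, 0.212, 0.674]
contact_force: [0.4, -0.4, 0.2]
opening: 64.3
```

Request:
{"op": "drive_tool", "data": {
  "deltas": [
    [0,0,0,0,0,0],
    [0,0,0,0,0,0],
    [0,0,0,0,0,0],
    [0,0,0,0,0,0]
  ],
  "hand": 1,
  "newtons": 40
}}

```text
time_s: 43.08
position: [475.7, 327.1, 17.2]
tcp_rot: [-0.213, 0.674, 0.212, 0.675]
contact_force: [-1.7, -1.3, 5.4]
opening: 44.0
```

Run:
```python
from h import *
s=ctrl.observe();print(s["position"],yaw(),s["opening"],s["contact_force"])
```

```text
[475.68231538 327.11277952  17.2176926 ] 124.98561307586739 43.966040988256914 [-1.66189611 -1.3343531   5.36975944]
```

Request:
{"op": "drive_tool", "data": {
  "deltas": [
    [-10,0,0,0,0,0],
    [-40,0,0,0,0,0],
    [-100,0,0,0,0,0],
    [-160,0,0,0,0,0],
    [-190,0,0,0,0,0],
    [-190,0,0,0,0,0]
  ]
}}

```text
time_s: 43.82
position: [477.1, 328.3, 211.3]
tcp_rot: [-0.213, 0.671, 0.213, 0.678]
contact_force: [0.4, 0.3, -1.2]
opening: 43.8
```

Run:
```python
from h import *
s=ctrl.observe();print(s["position"],yaw(),s["opening"],s["contact_force"])
g=held(17);prof(g,17,(0,3)); save(g,"w18.png")
go((611.8,-8.5,170,125))
```

```text
[477.10190007 328.34537405 211.34693126] 124.99815681579182 43.752828429371064 [ 0.4196016   0.29890957 -1.1631395 ]
bore y,z [ 0.3 -4.1] axes [31.8 34.2] z range -20.0 11.6
y 0 [(-27.0, 142, 101, 170, 152), (-26.5, 139, 33, 174, 116), (-26.0, 101, 3, 152, 102), (-24.0, 5, 6, 98, 158), (-20.0, 5, 46, 160, 159), (-19.5, 6, 118, 158, 167), (-19.0, 46, 144, 159, 169), (11.0, 138, 29, 156, 92), (11.5, 117, 8, 139, 81), (17.0, 6, 6, 154, 97), (20.0, 5, 74, 91, 124), (20.5, 19, 134, 99, 168), (21.0, 74, 142, 124, 178)]
y 3 [(-27.0, 143, 86, 166, 132), (-26.5, 135, 24, 162, 107), (-26.0, 86, 7, 132, 100), (-24.5, 6, 3, 99, 140), (-24.0, 5, 4, 109, 162), (-20.0, 4, 60, 161, 168), (-19.5, 3, 125, 160, 179), (-19.0, 60, 147, 168, 182), (10.5, 142, 83, 169, 134), (11.0, 138, 21, 164, 108), (11.5, 83, 11, 134, 104), (20.0, 5, 80, 93, 130), (20.5, 22, 139, 101, 169), (21.0, 80, 145, 130, 173)]
(611.8, -8.5, 170, 125) rows 5.8 [39.4, -353.2, -81.7, -0.0, 0.3, 0.1]
```

Request:
{"op": "drive_tool", "data": {
  "deltas": [
    [0,-58,-13,0,0,0],
    [0,-117,-26,0,0,0],
    [0,-176,-40,0,0,0],
    [0,-235,-53,0,0,0],
    [0,-294,-66,0,0,0],
    [0,-340,-77,0,0,0],
    [0,-354,-80,0,0.3,0],
    [20,-355,-79.5,0,0.3,0],
    [39,-355,-79.5,0,0.3,0],
    [39,-355,-79.5,0,0.3,0]
  ]
}}

```text
time_s: 45.12
position: [612.3, -7.6, 167.8]
tcp_rot: [-0.213, 0.676, 0.213, 0.673]
contact_force: [-0.2, 0.2, 0.8]
opening: 43.9
```

Run:
```python
from h import *
s=ctrl.observe();print(s["position"],yaw(),s["opening"],s["contact_force"]); go((613.3,-7.5,104.2,125))
```

```text
[612.33680608  -7.60146458 167.8437193 ] 125.04943029015278 43.88246253683141 [-0.18820517  0.15747481  0.75715092]
(613.3, -7.5, 104.2, 125) rows 1.0 [63.6, -0.6, 1.1, 0.0, -0.3, -0.1]
```

Request:
{"op": "drive_tool", "data": {
  "deltas": [
    [2,-0.6,1.1,0,0,0],
    [10,-0.6,1.1,0,0,0],
    [20,-0.6,1.1,0,0,0],
    [28,-0.6,1.1,0,0,0],
    [35,-0.6,1.1,0,0,0],
    [42,-0.6,1.1,0,0,0],
    [49,-0.6,1.1,0,0,0],
    [55,-0.6,1.1,0,0,0],
    [60,-0.6,1.1,0,0,0],
    [63,-0.6,1.1,0,0,0],
    [65,-0.6,1.1,0,0,0],
    [66,-0.6,1.1,0,0,0],
    [66,-0.6,1.1,0,0,0]
  ]
}}

```text
time_s: 46.75
position: [613.3, -7.5, 104.1]
tcp_rot: [-0.213, 0.676, 0.213, 0.673]
contact_force: [-5.4, -1.1, 14.7]
opening: 43.7
```

Request:
{"op": "drive_tool", "data": {
  "deltas": [
    [0,0,0,0,0,0],
    [0,0,0,0,0,0],
    [0,0,0,0,0,0],
    [-20,0,0,0,0,0],
    [-60,0,0,0,0,0],
    [-110,0,0,0,0,0],
    [-120,0,0,0,0,0],
    [-120,0,0,0,0,0]
  ],
  "hand": -0.5
}}

```text
time_s: 47.75
position: [614.0, -7.4, 224.4]
tcp_rot: [-0.213, 0.675, 0.213, 0.673]
contact_force: [-0.7, 0.4, -1.4]
opening: 64.2
```

Run:
```python
from h import *
s=ctrl.observe();print(s["position"],yaw(),s["opening"],s["contact_force"])
g=grab("wrist"); a=g["img"][60:312,130:382]; b=grab("side"); u=proj(b,[[611,-8,90]])[0].astype(int); bb=b["img"][u[1]-45:u[1]+45,u[0]-45:u[0]+45]
print(u); im=np.hstack([cv2.resize(x,(390,390),interpolation=cv2.INTER_CUBIC) for x in (a,bb)]); cv2.imwrite("pics/w19.png",im[:,:,::-1])
```

```text
[614.02937629  -7.41446775 224.36901639] 125.05369700278865 64.21541824972248 [-0.72449947  0.44655295 -1.35418588]
[238 224]
```

View pics/w19.png

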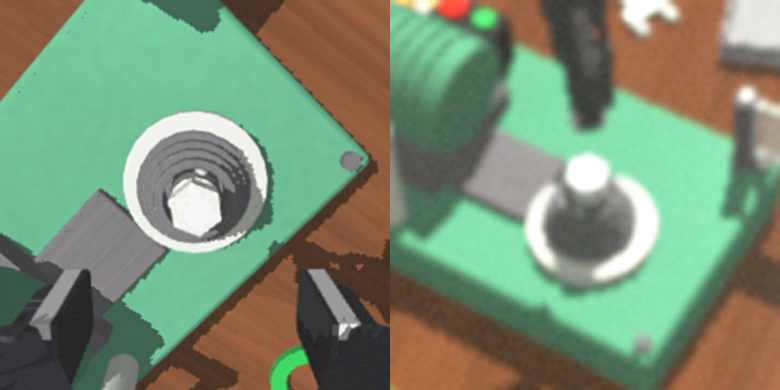

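All four collars are stacked concentrically on the mandrel as a clean pyramid. I'll regrasp the nut at yaw 13.4° and tighten.

Request:
{"op": "drive_tool", "data": {
  "deltas": [
    [0,0.6,-2.6,10,0,0],
    [0,0.6,-2.6,20,0,0],
    [0,0.6,-2.6,30,0,0],
    [0,0.6,-2.6,40,0,0],
    [0,0.6,-2.6,50,0,0],
    [0,0.6,-2.6,60,0,0],
    [0,0.6,-2.6,70,0,0],
    [0,0.6,-2.6,80,0,0],
    [10,0.6,-2.6,90,0,0],
    [20,0.6,-2.6,100,0,0],
    [40,0.6,-2.6,110,0,0],
    [60,0.6,-2.6,111.6,0,0],
    [80,0.6,-2.6,111.6,0,0],
    [94,0.6,-2.6,111.6,0,0],
    [97,0.6,-2.6,111.6,0,0],
    [97,0.6,-2.6,111.6,0,0]
  ],
  "hand": 0
}}

```text
time_s: 49.85
position: [609.7, -8.3, 125.3]
tcp_rot: [0.436, 0.557, -0.44, 0.554]
contact_force: [0.8, 0.9, -0.1]
opening: 42.8
```

Run:
```python
from h import *
s=ctrl.observe();print(s["position"],yaw(),s["opening"],s["contact_force"]);go((611.4,-8.4,126.5,13.4))
```

```text
[609.70716503  -8.32305707 125.33126849] 13.458265484299964 42.792895139654654 [ 0.80196197  0.9290895  -0.05987009]
(611.4, -8.4, 126.5, 13.4) rows 0.0 [-1.2, 1.6, 0.5, 0.1, -0.0, 0.4]
```

Request:
{"op": "drive_tool", "data": {
  "deltas": [
    [-1,1.6,0.5,0,0,0.4],
    [-1,1.6,0.5,0,0,0.4]
  ]
}}

```text
time_s: 50.1
position: [612.0, -8.6, 127.2]
tcp_rot: [0.439, 0.555, -0.437, 0.556]
contact_force: [0.8, 0.2, 0.2]
opening: 42.9
```

Request:
{"op": "drive_tool", "data": {
  "deltas": [
    [0,0,0,0,0,0],
    [0,0,0,0,0,0],
    [0,0,0,0,0,0],
    [0,0,0,0,0,0],
    [0,0,0,0,0,0]
  ],
  "hand": 1,
  "newtons": 80
}}

```text
time_s: 50.72
position: [611.8, -8.7, 128.1]
tcp_rot: [0.438, 0.555, -0.438, 0.556]
contact_force: [-2.7, 0.2, 5.7]
opening: 21.3
```

Request:
{"op": "drive_tool", "data": {
  "deltas": [
    [0,0,0,-9,0,0],
    [0,0,0,-18,0,0],
    [0,0,0,-27,0,0],
    [0.3,0,0,-36,0,0],
    [0.4,0,0,-45,0,0],
    [0.5,0,0,-54,0,0],
    [0.6,0,0,-63,0,0],
    [0.7,0,0,-72,0,0],
    [0.8,0,0,-81,0,0],
    [0.9,0,0,-90,0,0],
    [1,0,0,-100,0,0],
    [1,0,0,-100,0,0]
  ]
}}

```text
time_s: 52.22
position: [611.8, -8.4, 127.2]
tcp_rot: [-0.143, 0.692, 0.143, 0.693]
contact_force: [0.4, 0.7, 0.9]
opening: 20.9
```

Run:
```python
from h import *
s=ctrl.observe();print(s["position"],yaw(),s["opening"],s["contact_force"],s["ft_torque"],s["tau"][5])
```

```text
[611.78700938  -8.39921756 127.20175813] 113.35388866576284 20.94691500499642 [0.38088813 0.65568379 0.86324376] [0.39613583 0.05083218 0.09954871] -0.20592451561242342
```

Request:
{"op": "drive_tool", "data": {
  "deltas": [
    [0,0,0,-9,0,0],
    [0,0,0,-18,0,0],
    [0,0,0,-27,0,0],
    [0.3,0,0,-36,0,0],
    [0.4,0,0,-45,0,0],
    [0.5,0,0,-54,0,0],
    [0.6,0,0,-63,0,0],
    [0.7,0,0,-72,0,0],
    [0.8,0,0,-81,0,0],
    [0.9,0,0,-90,0,0],
    [1,0,0,-98,0,0],
    [1,0,0,-104,0,0],
    [1,0,0,-104,0,0]
  ]
}}

```text
time_s: 53.85
position: [611.4, -8.4, 126.1]
tcp_rot: [0.634, -0.314, -0.633, -0.315]
contact_force: [-1.0, 1.1, 1.2]
opening: 21.2
```

Run:
```python
from h import *
s=ctrl.observe();print(s["position"],yaw(),s["opening"],s["contact_force"],s["ft_torque"],s["tau"][5],s["joint_pos"][5])
```

```text
[611.41695499  -8.40930061 126.12878971] -142.841138805008 21.175057065661868 [-1.01425522  1.13296376  1.18453564] [0.02919452 0.32144626 0.06985395] -0.16284210607409477 -2.3540972493491017
```

Request:
{"op": "drive_tool", "data": {
  "deltas": [
    [0,0,0,-3,0,0],
    [0,0,0,-6,0,0],
    [0,0,0,-6,0,0]
  ]
}}

```text
time_s: 54.22
position: [611.4, -8.4, 126.1]
tcp_rot: [0.649, -0.282, -0.648, -0.282]
contact_force: [0.4, 0.3, -1.1]
opening: 20.9
```

Run:
```python
from h import *
s=ctrl.observe();print(s["position"],yaw(),s["opening"],s["contact_force"],s["ft_torque"],s["tau"][5],s["joint_pos"][5])
```

```text
[611.41262913  -8.39476558 126.09409109] -137.02416435882162 20.88300027901848 [ 0.43073331  0.31824698 -1.10225213] [ 0.01500351  0.09227149 -0.0408761 ] -0.1418725959956646 -2.4555638791539676
```

Request:
{"op": "drive_tool", "data": {
  "deltas": [
    [0,0,0,-3,0,0],
    [0,0,0,-5,0,0],
    [0,0,0,-5,0,0]
  ]
}}

```text
time_s: 54.6
position: [611.4, -8.4, 126.0]
tcp_rot: [0.66, -0.254, -0.66, -0.254]
contact_force: [-0.6, 0.2, -0.6]
opening: 20.8
```

Run:
```python
from h import *
s=ctrl.observe();print(yaw(),s["opening"],s["ft_torque"],s["tau"][5])
```

```text
-132.0988957578027 20.825180057003365 [ 0.02000714  0.09829686 -0.08838448] -0.13672480825334787
```

Request:
{"op": "drive_tool", "data": {
  "deltas": [
    [0,0,0,-3,0,0],
    [0,0,0,-5,0,0],
    [0,0,0,-5,0,0]
  ]
}}

```text
time_s: 54.98
position: [611.4, -8.4, 126.0]
tcp_rot: [0.671, -0.225, -0.67, -0.226]
contact_force: [-0.3, 0.3, -1.8]
opening: 21.3
```

Run:
```python
from h import *
s=ctrl.observe();print(yaw(),s["opening"],s["ft_torque"],s["tau"][5])
```

```text
-127.16802984347251 21.289647668039358 [ 0.03572282  0.09482601 -0.37823771] -0.3921382315456867
```

The torque jumped to 0.38 N m at yaw 233°, so the nut is against its stop. I'll release it and go to the guard knob.

Request:
{"op": "drive_tool", "data": {
  "deltas": [
    [0,0,0,0,0,0],
    [0,0,0,0,0,0],
    [0,0,0,0,0,0],
    [-30,0,0,0,0,0],
    [-80,0,0,0,0,0],
    [-110,0,0,0,0,0],
    [-110,0,0,0,0,0]
  ],
  "hand": 0
}}

```text
time_s: 55.85
position: [613.1, -8.7, 239.1]
tcp_rot: [0.673, -0.225, -0.668, -0.226]
contact_force: [0.2, 0.0, -0.2]
opening: 42.7
```

Run:
```python
from h import *
print(ctrl.observe()["position"]); go((400,-94,250,87))
```

```text
[613.06736918  -8.725977   239.13680725]
(400, -94, 250, 87) rows 13.6 [-12.3, 196.6, 118.2, 145.8, 0.2, 0.5]
```

Request:
{"op": "drive_tool", "data": {
  "deltas": [
    [-12,15,9,10,0,0],
    [-12,30,18,20,0,0],
    [-12,45,27,30,0,0],
    [-12,60,36,40,0,0],
    [-12,75,45,50,0,0],
    [-12,90,54,60,0,0],
    [-12,105,63,70,0,0],
    [-12,120,72,80,0,0],
    [-12,135,81,90,0,0],
    [-12,150,90,100,0,0],
    [-12,165,99,110,0,0],
    [-12,180,108,120,0,0],
    [-12,197,118,130,0,0],
    [-12,197,118,140,0,0],
    [-12,197,118,145.8,0,0],
    [-12,197,118,145.8,0,0]
  ]
}}

```text
time_s: 57.85
position: [399.3, -94.2, 248.7]
tcp_rot: [0.018, 0.705, -0.018, 0.709]
contact_force: [0.1, -0.4, 0.9]
opening: 42.6
```

Run:
```python
from h import *
s=ctrl.observe();print(s["position"],yaw(),s["opening"])
g=grab("wrist"); u=proj(g,[[380,-95,152],[532.5,-105,125]]);print(u)
hsv=cv2.cvtColor(g["img"],cv2.COLOR_RGB2HSV); m=(hsv[...,2]<60).astype(np.uint8)
n,l,st,c=cv2.connectedComponentsWithStats(m)
for i in range(1,n):
    if st[i,4]>40 and st[i,1]<280: print(st[i],c[i].round(1),onz(g,[c[i]],136)[0].round(1))
a=(u[0].round().astype(int)-70).clip(0); save(g,"w20.png",(a[0],a[1],a[0]+140,a[1]+140),4)
```

```text
[399.3093399 -94.2108032 248.7257045] 87.0937433404151 42.6178845126895
[[252.4979894  175.95276582]
 [251.01821501 326.71136514]]
[249 165  16  11  88] [256.6 168.6] [377.8 -91.8 136. ]
[    0   231   512   153 39560] [255.5 332.8] [ 530.6 -100.7  136. ]
[175 241  16  13  95] [183.1 247.2] [ 441.4 -156.9  136. ]
[321 241  14   9  67] [327.  245.6] [446.2 -36.2 136. ]
```

View pics/w20.png

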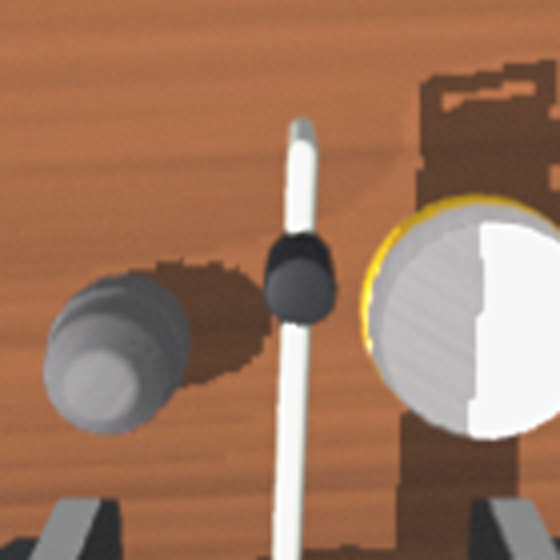

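Run:
```python
from h import *
g=grab("wrist"); a=(proj(g,[[380,-95,152]])[0].round().astype(int)-70)
k=onz(g,[a+np.array([300,292])/4],152)[0]; print("knob",k); H=k+np.array([150*np.cos(-.08),150*np.sin(-.08),0]); print("hinge guess",H)
go((k[0],k[1],146,87))
```

```text
knob [382.64644421 -91.12592288 152.        ]
hinge guess [ 532.16670016 -103.11312698  152.        ]
(np.float64(382.64644421447747), np.float64(-91.12592288185002), 146, 87) rows 1.7 [102.9, 2.2, -17.7, 0.1, 0.3, -0.0]
```

Request:
{"op": "drive_tool", "data": {
  "deltas": [
    [20,2,-17,0,0,0],
    [60,2.2,-17.5,0,0,0],
    [90,2.2,-17.7,0,0.3,0],
    [103,2.2,-17.7,0,0.3,0],
    [103,2.2,-17.7,0,0.3,0]
  ]
}}

```text
time_s: 58.58
position: [382.2, -90.9, 145.5]
tcp_rot: [0.018, 0.707, -0.017, 0.707]
contact_force: [0.0, 0.4, 0.0]
opening: 42.5
```

Request:
{"op": "drive_tool", "data": {
  "deltas": [
    [0,0,0,0,0,0],
    [0,0,0,0,0,0],
    [0,0,0,0,0,0],
    [0,0,0,0,0,0],
    [0,0,0,0,0,0]
  ],
  "hand": 1,
  "newtons": 25
}}

```text
time_s: 59.2
position: [383.0, -91.3, 146.4]
tcp_rot: [0.018, 0.706, -0.017, 0.707]
contact_force: [-0.6, 0.1, 6.7]
opening: 13.1
```

Run:
```python
from h import *
s=ctrl.observe();p=s["position"];y0=yaw();print(p,y0,s["opening"],s["contact_force"])
H=np.array([532.3,-104]); v=p[:2]-H; r=np.hypot(*v); t0=np.degrees(np.arctan2(v[1],v[0])); print(r,t0)
for d in range(8,100,8): go((*(H+150*np.array([np.cos(np.radians(t0-d)),np.sin(np.radians(t0-d))])),p[2],y0-d))
```

```text
[383.00345353 -91.3239006  146.396552  ] 87.16173043004976 13.138838526854116 [-0.63134754  0.06458715  6.73697913]
149.83371544475446 175.14691217363293
(np.float64(386.0584512465633), np.float64(-70.63220986945305), np.float64(146.39655200306146), np.float64(79.16173043004976)) rows 0.7 [0.0, 20.8, 2.0, 8.0, 0.1, -0.0]
(np.float64(392.12556277081103), np.float64(-50.60405308003085), np.float64(146.39655200306146), np.float64(71.16173043004976)) rows 1.5 [0.0, 41.1, 7.1, 16.0, 0.1, -0.0]
(np.float64(400.92101026966566), np.float64(-31.61518766041651), np.float64(146.39655200306146), np.float64(63.16173043004976)) rows 2.2 [0.0, 60.5, 14.9, 24.0, 0.1, -0.0]
(np.float64(412.27360036223547), np.float64(-14.035210276488442), np.float64(146.39655200306146), np.float64(55.16173043004976)) rows 3.0 [0.0, 78.6, 25.4, 32.0, 0.1, -0.0]
(np.float64(425.9623677957483), np.float64(1.7937048089030014), np.float64(146.39655200306146), np.float64(47.16173043004976)) rows 3.7 [0.1, 95.1, 38.3, 40.0, 0.1, -0.0]
(np.float64(441.7208762828531), np.float64(15.563465768744791), np.float64(146.39655200306
[... 417 characters left out ...]
, -0.0]
(np.float64(498.18269567224087), np.float64(42.068509766503325), np.float64(146.39655200306146), np.float64(15.161730430049758)) rows 6.7 [0.2, 138.9, 108.4, 72.0, 0.1, -0.1]
(np.float64(518.8435303895014), np.float64(45.395192110126914), np.float64(146.39655200306146), np.float64(7.161730430049758)) rows 7.5 [0.2, 143.3, 128.9, 80.0, 0.1, -0.1]
(np.float64(539.766279981223), np.float64(45.81406697383923), np.float64(146.39655200306146), np.float64(-0.838269569950242)) rows 8.2 [0.2, 144.7, 149.8, 88.0, 0.1, -0.1]
(np.float64(560.5437069258777), np.float64(43.31698143488117), np.float64(146.39655200306146), np.float64(-8.838269569950242)) rows 9.0 [0.2, 143.3, 170.7, 96.0, 0.0, -0.1]
```

Knob gripped (13 mm). I'll follow the arc to about 88°, then close gently against the stop.

Request:
{"op": "drive_tool", "data": {
  "deltas": [
    [0,20.8,2,8,0,0],
    [0,41,7,16,0,0],
    [0,60.5,15,24,0,0],
    [0,78.6,25.4,32,0,0],
    [0,95,38.3,40,0,0],
    [0,109.7,53.4,48,0,0],
    [0,122,70.3,56,0,0],
    [0,131.8,88.8,64,0,0],
    [0,138.9,108.4,72,0,0],
    [0,143.3,129,80,0,0],
    [0,144.7,149.8,88,0,0],
    [0,144.7,149.8,88,0,0]
  ]
}}

```text
time_s: 60.7
position: [541.3, 44.0, 146.5]
tcp_rot: [-0.504, -0.494, 0.505, -0.497]
contact_force: [-1.3, -5.1, 0.1]
opening: 13.1
```

Run:
```python
from h import *
s=ctrl.observe();p=s["position"];print(p,yaw(),s["opening"],s["contact_force"])
```

```text
[541.31890127  43.98737064 146.50605299] -0.939841663104823 13.06846463156987 [-1.28357083 -5.12417194  0.08762118]
```

Request:
{"op": "drive_tool", "data": {
  "deltas": [
    [0,5,0,2,0,0],
    [0,10,-0.4,4,0,0],
    [0,15,-1,6,0,0],
    [0,18,-1.2,7,0,0],
    [0,18,-1.2,7,0,0]
  ]
}}

```text
time_s: 61.32
position: [554.8, 42.6, 146.3]
tcp_rot: [-0.53, -0.463, 0.538, -0.465]
contact_force: [-13.1, -9.7, 10.6]
opening: 13.2
```

Run:
```python
from h import *
s=ctrl.observe();p=s["position"];print(p,yaw(),s["opening"],s["contact_force"],np.degrees(np.arctan2(p[1]+104,p[0]-532.3)))
```

```text
[554.83360279  42.56541063 146.31126517] -8.058188595864156 13.223510533025266 [-13.05123834  -9.69013365  10.58276399] 81.25953627300508
```

The stop is felt at 13 N, with the knob at (554.8, 42.6) against the predicted (554, 43). I'll release and check.

Request:
{"op": "drive_tool", "data": {
  "deltas": [
    [0,0,0,0,0,0],
    [0,0,0,0,0,0],
    [0,0,0,0,0,0],
    [-30,0,0,0,0,0],
    [-80,0,0,0,0,0],
    [-130,0,0,0,0,0],
    [-130,-50,0,0,0,0],
    [-130,-110,0,0,0,0],
    [-130,-170,0,0,0,0],
    [-130,-200,0,0,0,0],
    [-130,-200,0,0,0,0]
  ],
  "hand": 0
}}

```text
time_s: 62.7
position: [356.2, 72.4, 277.8]
tcp_rot: [-0.53, -0.463, 0.538, -0.465]
contact_force: [1.1, -0.0, 0.3]
opening: 42.8
```

Run:
```python
from h import *
s=ctrl.observe();print(s["time_s"],s["position"],s["contact_force"])
a=grab("scene"); b=grab("side")
A=a["img"][120:384,130:394]; u=proj(b,[[600,-8,90]])[0].astype(int); B=b["img"][max(u[1]-80,0):u[1]+80,u[0]-80:u[0]+80]
im=np.hstack([cv2.resize(x,(400,400),interpolation=cv2.INTER_CUBIC) for x in (A,B)]); cv2.imwrite("pics/fin.png",im[:,:,::-1])
```

```text
62.7 [356.16190467  72.44129232 277.75851616] [ 1.08477787 -0.0273586   0.3286892 ]
```

The picture limit is reached, so I'll check the knob numerically in both fixed views.

Run:
```python
from h import *
P=[]
for n in("scene","side"):
    g=grab(n); u=proj(g,[[554.5,43,136]])[0]; v=g["img"].max(2); m=(v<75).astype(np.uint8)
    k,l,st,c=cv2.connectedComponentsWithStats(m); i=1+np.argmin(np.hypot(*(c[1:]-u).T)+1e3*(st[1:,4]<8)); print(n,u.round(1),c[i].round(1),st[i]); P+=[g,[c[i]]]
print(tri(*P))
```

```text
scene [289.8 212.7] [289.7 213.2] [287 207   6  12  49]
side [249.2 234.4] [249.2 235.1] [248 234   3   4   9]
(array([554.2618522 ,  43.03916855, 133.59045236]), np.float64(1.2759518810910375))
```

The knob is still at (554.3, 43.0), so the guard is shut. Handing in.

```bash
python3 -c "
from h import *
print(workorder.close_job())"
```

```text
the job is handed in; nothing more can be done
None
```

The changeover is done and handed in, at about 63 s on the robot's clock.

- **Nut slackened:** I turned it about 205° clockwise, from a tight start to about 3.7 to 3.9 rad.
- **Finished collar:** It lies flat in the middle of the grey tray, seen in the wrist picture.
- **New collars:** All four grey collars went on in order 70, 62, 54, 46. Each one met its seat at the expected height within 0.2 mm. A picture after the last one showed a concentric pyramid.
- **Nut tightened:** I turned it about 219° anticlockwise until the torque rose to about 0.38 N m, which I took as the stop.
- **Guard shut:** It was swung to its stop, felt at 13 N. After release, the knob measured (554.3, 43.0) in the two fixed cameras, against a predicted (554, 43).

**What went wrong or was not checked:**
- My first grasp of collar70 missed: the open fingertips rode over its rim and pushed at about 15 N. The collar had not moved, and the second, lower grasp held.
- I could not view the final overall picture because the 16-picture limit was used up. The closing check was therefore by numbers only, on the guard knob. I did not look again at the nut or the collars after tightening, or check at the end that the bystanders had not moved. I felt no contact with them.

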